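Pry open the book punch, fit its cartridges, shut it and tidy up

TASK

Get the book punch ready for the next book: pry its tight cover open with the spatula's blade in the pry slot and stand the cover up, then slide every loose punch cartridge (copper band) upright into a free bore until its shoulder is fully home on the block, leaving the cartridge that is already fitted. Finally shut the cover right down; the spatula must end lying flat on its cork mat, and the copper jar and the glue bottle stay standing where they are.

Things in the scene. Friction and masses are not known exactly. Their poses are not given: they have to be found in the camera images.
- punch: desktop book punch, fixed: white open-topped well with an aluminium tool block, grey housing behind. Origin: centre of the well's underside; x from front (robot side) to rear, y left, z up. Well x -70..70, y -120..120 mm, walls 6 mm thick, tops at z 118; block top at z 75, with four bores in a row along y; housing x 70..155, 100 high
- bore0 (a point): centre of the mouth of bore 0 in the tool block, at (-8, -75, 75) mm in the punch frame, z up; bore 33.2 mm diameter with a 1.5 mm chamfered mouth, 58 mm deep. A cartridge is home when its head's shoulder rests on the block: its foot is then 55 mm below the mouth and its head's top 36 mm above
- bore1 (a point): centre of the mouth of bore 1 in the tool block, at (-8, -25, 75) mm in the punch frame, z up; bore 33.2 mm diameter with a 1.5 mm chamfered mouth, 58 mm deep. A cartridge is home when its head's shoulder rests on the block: its foot is then 55 mm below the mouth and its head's top 36 mm above
- bore2 (a point): centre of the mouth of bore 2 in the tool block, at (-8, 25, 75) mm in the punch frame, z up; bore 33.2 mm diameter with a 1.5 mm chamfered mouth, 58 mm deep. A cartridge is home when its head's shoulder rests on the block: its foot is then 55 mm below the mouth and its head's top 36 mm above
- bore3 (a point): centre of the mouth of bore 3 in the tool block, at (-8, 75, 75) mm in the punch frame, z up; bore 33.2 mm diameter with a 1.5 mm chamfered mouth, 58 mm deep. A cartridge is home when its head's shoulder rests on the block: its foot is then 55 mm below the mouth and its head's top 36 mm above
- cover (a joint): angle of the blue hinged cover (rad): 0 shut, 1.55 fully open, standing upright. Cover plate 138 x 238 mm and 8 mm thick, about 0.09 kg, without handle, flush with the walls; its hinge is stiff (0.12 N m friction), so it stays at any angle
- cover_hinge (a point): middle of the cover's hinge line, which runs along the punch's y at (70, 0, 118) mm in the punch frame. The cover plate lies from 0.5 to 8.5 mm above this line when shut
- cover_edge (a point): middle of the cover's free front edge (mid-thickness), 140 mm from the hinge; moves with the cover
- pry_slot (a point): middle of the pry slot in the front face, at (-70, 0, 113) mm in the punch frame: a cut 80 mm wide (punch y), 10 mm high, in the top of the front wall right under the cover's edge; a thin blade enters along the punch's +x. Past the 6 mm wall, 35 mm are free before the heads of fitted cartridges
- spatula: prying spatula, 190 mm long, 0.11 kg, lying flat: wooden handle 95 mm long, 26 mm wide, 28 mm high from x = -95 to 0; stiff steel blade 95 mm long, 24 mm wide, 3 mm thick from x = 0 to 95, 14 mm above the handle's underside. Origin: underside, where the handle meets the blade; x towards the blade's tip, z up
- spatula_tip (a point): middle of the blade's tip, at (95, 0, 14) mm in the spatula frame
- caddy: light wooden caddy, loose on the table, 250 x 65 mm, 30 mm high, 0.7 kg, with three square pockets 37 mm wide and 22 mm deep (floor 8 mm above the table) at x = -85, 0 and 85 mm, each holding at most one loose cartridge; origin at the centre of its underside, x along its length
- mat: cork mat on the table, fixed, 240 x 130 mm, 3 mm thick; origin at the centre of its underside, x along its length
- cart0: loose punch cartridge standing upright in a pocket of the caddy: steel shank 32 mm diameter, 55 mm long, foot with a 3 mm chamfer (28 mm across); above it a black grip head 40 mm diameter, 36 mm tall, with a copper band; 91 mm tall in all, about 0.18 kg. Origin: centre of the foot; z up along its axis. Not present in every run (None then)
- cart1: loose punch cartridge standing upright in a pocket of the caddy: steel shank 32 mm diameter, 55 mm long, foot with a 3 mm chamfer (28 mm across); above it a black grip head 40 mm diameter, 36 mm tall, with a copper band; 91 mm tall in all, about 0.18 kg. Origin: centre of the foot; z up along its axis. Not present in every run (None then)
- cart2: loose punch cartridge standing upright in a pocket of the caddy: steel shank 32 mm diameter, 55 mm long, foot with a 3 mm chamfer (28 mm across); above it a black grip head 40 mm diameter, 36 mm tall, with a copper band; 91 mm tall in all, about 0.18 kg. Origin: centre of the foot; z up along its axis. Not present in every run (None then)
- fitted0: punch cartridge that is already fitted in bore 0, same shape as the loose ones but with a silver band; origin at the centre of its foot, 55 mm below the bore's mouth. Exactly one of the four is present in a run (the others read None) and it stays where it is
- fitted1: punch cartridge that is already fitted in bore 1, same shape as the loose ones but with a silver band; origin at the centre of its foot, 55 mm below the bore's mouth. Exactly one of the four is present in a run (the others read None) and it stays where it is
- fitted2: punch cartridge that is already fitted in bore 2, same shape as the loose ones but with a silver band; origin at the centre of its foot, 55 mm below the bore's mouth. Exactly one of the four is present in a run (the others read None) and it stays where it is
- fitted3: punch cartridge that is already fitted in bore 3, same shape as the loose ones but with a silver band; origin at the centre of its foot, 55 mm below the bore's mouth. Exactly one of the four is present in a run (the others read None) and it stays where it is
- foil_jar: copper-coloured jar, 60 mm across, 75 mm tall; a bystander, origin at the centre of its underside
- glue: yellow glue bottle, 42 mm across, 120 mm tall; a bystander, origin at the centre of its underside

How it is judged:
By the outcome, as a careful person would: the job done as asked, in the order asked, and still so for the second after the job is handed in, with the robot touching nothing.
Of cart0, cart1, cart2 only 2 to 3 are there at a start; the rules pass over those that are not, and their reading is None.
Of fitted0, fitted1, fitted2, fitted3 only 1 to 1 are there at a start; the rules pass over those that are not, and their reading is None.
At some moment in a run one of spatula, caddy may be knocked a few centimetres aside while the robot is not near it.
It also fails if it takes over 210 s, if anything falls off the work surface, if the arm or the gripper's body presses on something with over 40 N, if the wrist force passes 120 N, or if a joint passes its speed limit or range.

ROBOT

A 6-joint arm with a two-finger parallel gripper is mounted at the origin on the work surface. World frame = base frame: x ahead of the robot, y to its left, z up, the work surface at z = 0. Lengths are in m, angles in rad, forces in N, time in s.
With the tool pointing down it reaches from about 0.425 to 0.925 m from the base axis. Payload 12.5 kg.
Tool frame: the origin (TCP) lies midway between the tips of the shut fingers; the grasp point (between the pads) lies 19 mm behind it; z points along the fingers, y is the direction in which the jaws open and shut (so a half turn about z gives the same grasp; the last joint's range is limited). The gripper opens to 85 mm and grips with 20 to 120 N. Pads are 22 mm wide; open, the fingers measure 114 mm over their backs; the gripper's body (76 mm by 85 mm) begins 54 mm behind the grasp point. The pads swing forward as they close: fully open they stand 13 mm farther back than shut.
Start: joints at [1.026, 0.491, 1.559, -0, 1.092, -0.106], TCP at [0.266, 0.566, 0.231] pointing down, gripper open.
Joint ranges: [-3.1, 3.1], [-0.84, 2.19], [0.05, 2.79], [-1.13, 4.28], [0.06, 2.93], [-2.69, 2.69]. Speed limits (rad/s): [2.22, 2.22, 2.79, 3.14, 3.14, 3.14].

INTERFACE

Orientations are given as a unit quaternion [x, y, z, w].
In Python, from plant import env, optics gives the robot as it stands.
- The arm moves only by the shell command python3 -m handwheel 'ROWS' [FORCE]. ROWS is JSON, a list of rows, each an object with "xyz": the shift along the tool's x, y, z in mm, a list of three; "delta_rot": the turn, a rotation vector about the tool's x, y, z in degrees, a list of three; "claw": the opening in per cent of the stroke, from 0 (shut) to 100 (fully open). A call has 1 to 5 rows; each row is the pose to reach, as a shift and turn from the pose measured when the call began, along the tool's axes at that moment; what a row does not reach only later rows make up. A row lasts 1/12 s, in which the tool goes at most 41.7 mm and 7.16 degrees, less where a joint would pass 70% of its speed; a pose out of reach is approached as far as the arm can. A call with a gripper value outside its range is refused whole. The fingers move at their own pace and stop on an object; FORCE is the grip in N (left out, the last holds). Time passes only in rows, so rows that repeat a pose let the fingers close. It gives the time, the measured TCP pose, the force and the opening at its end, in the units of the state.
- env.read_state(): the state, without advancing time (a new reading comes with each control period).
- optics.camera(name): name is "scene" or "side" or "wrist"; returns a dict with "pixels" (480x640x3 uint8, red, green, blue), "fov_y" (degrees; the focal length in pixels is half the picture's height over the tangent of half this angle, whatever the lens; pixels are square), "cx", "cy" (the principal point, pixels), "R" (3x3) and "t" (3): a world point X has camera coordinates R X + t; the wrist camera has in their place "hand_eye" (4x4, takes a point from camera to tool coordinates, whose origin is the TCP and whose axes are the flange's). Camera axes: x right, y down, z forward; pixel columns grow to the right and rows downward; lengths in m; the calibration is good to about 2 mm. The wrist camera is an equidistant fisheye: a pixel r from the principal point sees the ray r / f radians off the axis. A picture is of the moment at which its call begins: read the wrist's pose just before it. There is no depth.
- env.finish_job(): hands the job in, once; it reports no verdict.
The state is a dict: "time_s": time; "joints": joint angles; "joint_velocities": joint speeds; "joint_torque": joint torques, N m; "position": TCP position; "tool_rot": TCP orientation; "ft_force": force on the tool from outside, world axes, zero at the start; "ft_torque": the same for the moment, N m; "finger_gap": finger opening in m.
Only numpy, scipy, OpenCV 4.12 (cv2) and the standard library are available. Lean on these libraries where they do the work, as an engineer would, in place of code of your own. Each camera call takes 0.05 s, during which the arm holds its last target.

## Working session

There is one attempt and no reset: what is moved stays moved. The work goes in short steps, Python scripts to look and compute and a shell command to move; the robot and the scene stay as the last step left them, time stands still between calls to the robot, and variables do not carry over. Pictures are saved under pics/ and viewed, and the job is handed in when it is done.

```bash
ls; mkdir -p pics
python3 - <<'E'
from plant import env, optics
import cv2
s=env.read_state()
for k,v in s.items(): print(k,v)
for n in ["scene","side","wrist"]:
    c=optics.camera(n)
    cv2.imwrite(f"pics/{n}0.png",c["pixels"][:,:,::-1])
    print({k:v for k,v in c.items() if k!="pixels"})
E
```

```text
pics
time_s 0.0
joints [ 1.02640393e+00  4.91555316e-01  1.55946700e+00 -3.51334114e-05
  1.09166046e+00 -1.05544604e-01]
joint_velocities [ 8.07747546e-04  8.45320786e-04 -5.62966439e-05  1.04792546e-03
  9.80437025e-04 -1.14647806e-03]
joint_torque [-2.50845451e-04 -6.18457317e+01 -2.61609524e+01 -1.34041734e-04
  3.90749701e-03 -1.14036575e-05]
position [0.26539864 0.56560362 0.23072432]
tool_rot [ 2.17659426e-01  9.76024629e-01 -5.21505735e-04 -1.59257018e-04]
ft_force [-0.00123568 -0.03270388  0.11538675]
ft_torque [ 0.03286854 -0.01045983  0.00858803]
finger_gap 0.08549742144210583
{'fov_y': 49.91732835391696, 'cx': 333.86712195055526, 'cy': 240.49376368040456, 'R': array([[ 5.54882428e-01,  8.31928705e-01,  3.46848737e-04],
       [ 7.12849792e-01, -4.75243776e-01, -5.15740756e-01],
       [-4.28894701e-01,  2.86422734e-01, -8.56744625e-01]]), 't': array([-0.29465483, -0.36605589,  1.3593003 ])}
{'fov_y': 54.07202721628534, 'cx': 316.8025097561903, 'cy': 244.38847608079192, 'R': array([[-0.93225432, -0.36157858,  0.01275964],
       [-0.27614149,  0.6883007 , -0.67081147],
       [ 0.23376859, -0.62889036, -0.74151815]]), 't': array([0.51963226, 0.22081466, 0.78728944])}
{'fov_y': 65.70646984690485, 'cx': 320.1923695002972, 'cy': 243.2734969614643, 'hand_eye': array([[ 1.37097171e-04, -9.59219093e-01, -2.82663603e-01,
         7.24948772e-02],
       [ 9.99999793e-01, -4.63195682e-05,  6.42204213e-04,
        -6.52035408e-04],
       [-6.29107398e-04, -2.82663633e-01,  9.59218888e-01,
        -1.42529381e-01],
       [ 0.00000000e+00,  0.00000000e+00,  0.00000000e+00,
         1.00000000e+00]])}
```

View pics/scene0.png

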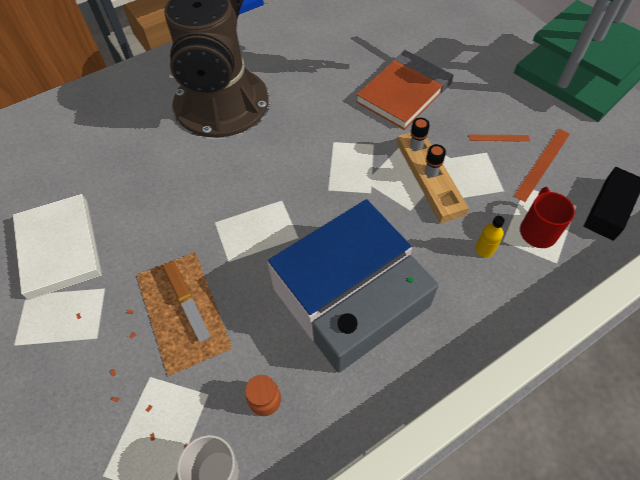

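View pics/side0.png

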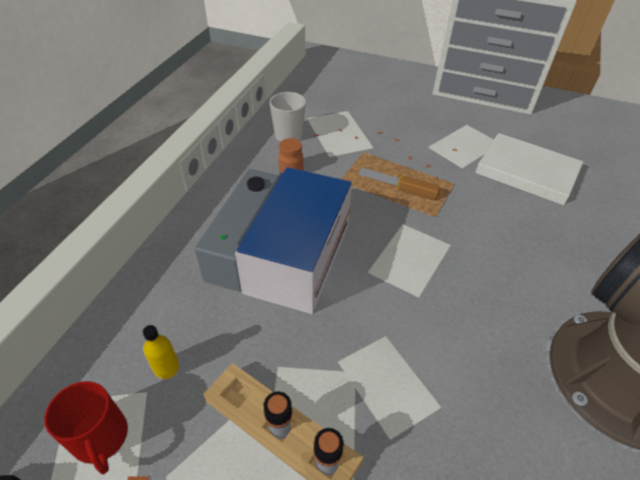

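View pics/wrist0.png

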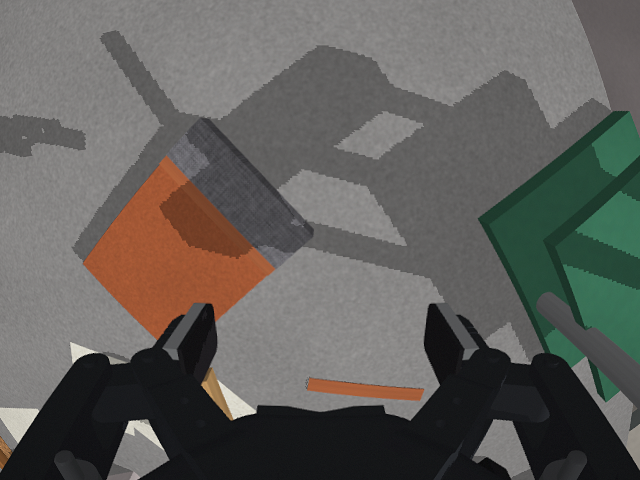

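Scene: punch with blue cover centre (340,260), spatula on mat (185,310), caddy with two cartridges (420,130),(436,155) and one empty pocket (450,197). Enlarging.

```bash
cat > h.py <<'E'
import numpy as np, cv2, math
from plant import env, optics
from scipy.spatial.transform import Rotation as Rn
from scipy.optimize import least_squares
def cam(n):
    s=env.read_state(); c=optics.camera(n); 
    c["f"]=240/math.tan(math.radians(c["fov_y"]/2)); c["name"]=n
    if n=="wrist":
        T=np.eye(4);T[:3,:3]=Rn.from_quat(s["tool_rot"]).as_matrix();T[:3,3]=s["position"]
        W=T@c["hand_eye"]; c["R"]=W[:3,:3].T; c["t"]=-W[:3,:3].T@W[:3,3]
    return c
def save(c,fn): cv2.imwrite("pics/"+fn,c["pixels"][:,:,::-1])
def crop(c,fn,x0,y0,x1,y1,k):
    im=c["pixels"][y0:y1,x0:x1,::-1]; im=cv2.resize(im,None,fx=k,fy=k,interpolation=cv2.INTER_CUBIC)
    step=20
    for x in range((x0//step+1)*step,x1,step):
        cv2.line(im,((x-x0)*k,0),((x-x0)*k,6),(0,255,255),1); cv2.putText(im,str(x),((x-x0)*k+2,12),0,.35,(0,255,255),1)
    for y in range((y0//step+1)*step,y1,step):
        cv2.line(im,(0,(y-y0)*k),(6,(y-y0)*k),(0,255,255),1); cv2.putText(im,str(y),(8,(y-y0)*k+4),0,.35,(0,255,255),1)
    cv2.imwrite("pics/"+fn,im)
def proj(c,X):
    X=np.atleast_2d(X); p=X@c["R"].T+c["t"]
    if c["name"]=="wrist":
        r=np.hypot(p[:,0],p[:,1]); th=np.arctan2(r,p[:,2]); k=np.where(r>1e-9,c["f"]*th/np.maximum(r,1e-9),0)
        return np.c_[c["cx"]+k*p[:,0],c["cy"]+k*p[:,1]]
    return np.c_[c["cx"]+c["f"]*p[:,0]/p[:,2],c["cy"]+c["f"]*p[:,1]/p[:,2]]
def ray(c,uv):
    d=np.array([(uv[0]-c["cx"])/c["f"],(uv[1]-c["cy"])/c["f"]])
    if c["name"]=="wrist":
        r=np.linalg.norm(d); v=np.array([d[0]/r*math.sin(r),d[1]/r*math.sin(r),math.cos(r)]) if r>1e-9 else np.array([0,0,1.])
    else: v=np.array([d[0],d[1],1.])
    return -c["R"].T@c["t"], c["R"].T@v
def onz(c,uv,z):
    o,d=ray(c,uv); return o+d*(z-o[2])/d[2]
def place(p,L):  # p=x,y,yaw ; local pts m
    L=np.atleast_2d(np.array(L,float)); co,si=math.cos(p[2]),math.sin(p[2])
    return np.c_[p[0]+co*L[:,0]-si*L[:,1],p[1]+si*L[:,0]+co*L[:,1],L[:,2]]
def fit(obs,p0):  # obs list of (cam, local pts mm, uv)
    def r(p): return np.concatenate([(proj(c,place(p,np.array(L)/1000.))-np.array(uv)).ravel() for c,L,uv in obs])
    s=least_squares(r,p0,loss="soft_l1"); return s.x, r(s.x).reshape(-1,2)
E
python3 - <<'E'
from h import *
c=cam("scene"); crop(c,"s1.png",250,190,450,380,4); crop(c,"s2.png",130,245,240,385,5); crop(c,"s3.png",380,105,480,225,5)
c=cam("side"); crop(c,"d1.png",190,160,360,310,4);crop(c,"d2.png",340,140,460,220,6); crop(c,"d3.png",200,360,370,480,4)
E
```

```text
(no output)
```

View pics/s1.png

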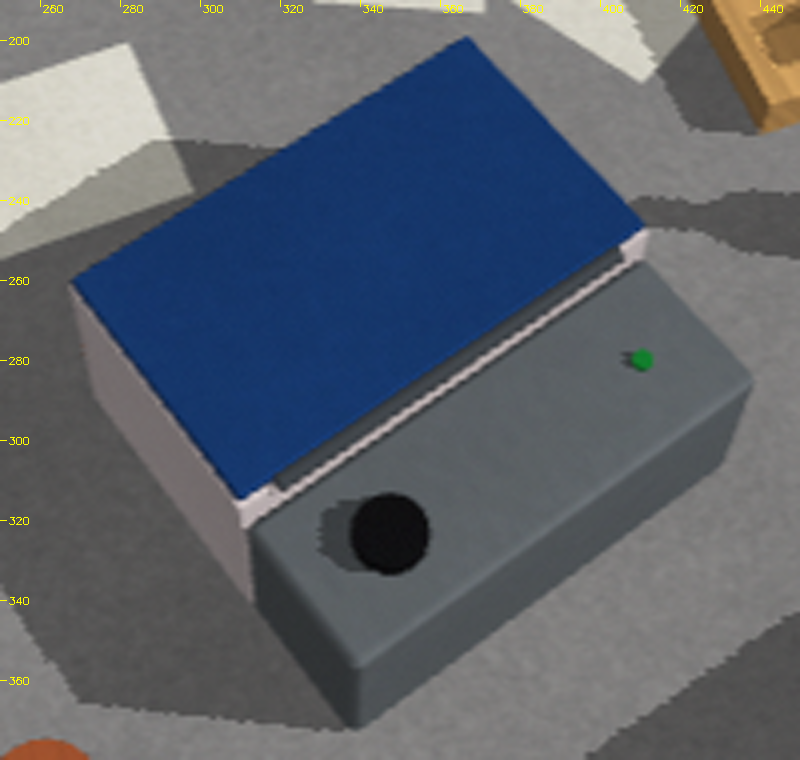

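View pics/s2.png

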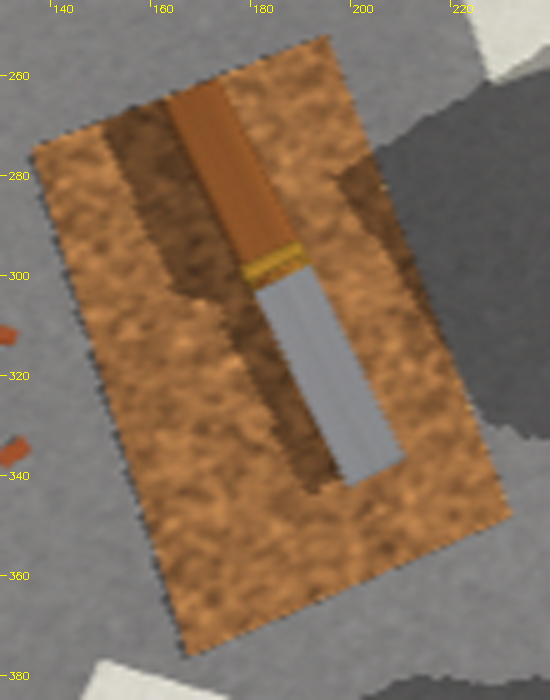

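View pics/s3.png

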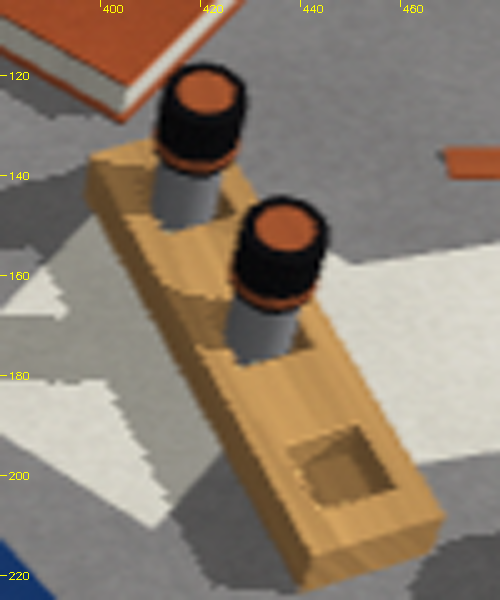

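View pics/d1.png

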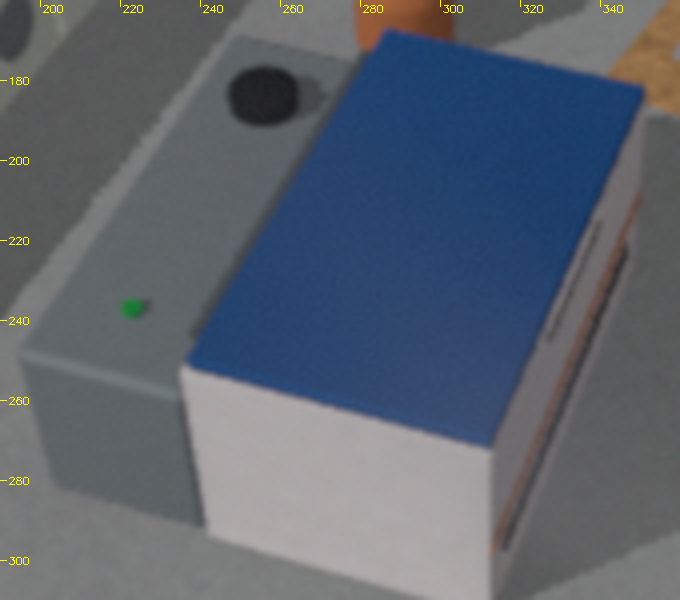

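View pics/d2.png

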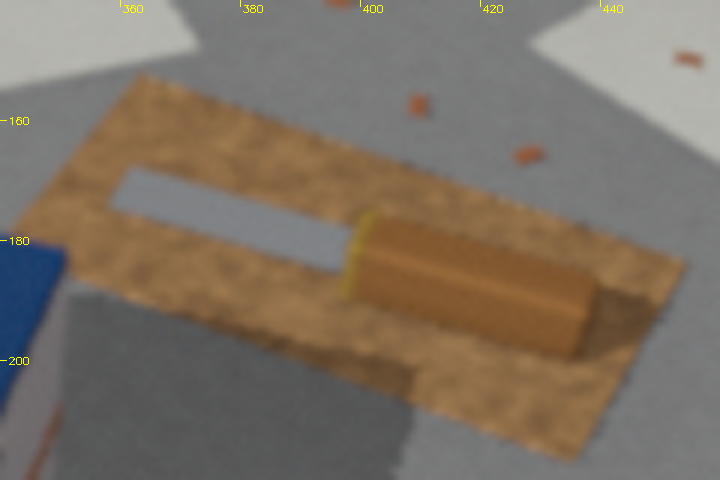

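View pics/d3.png

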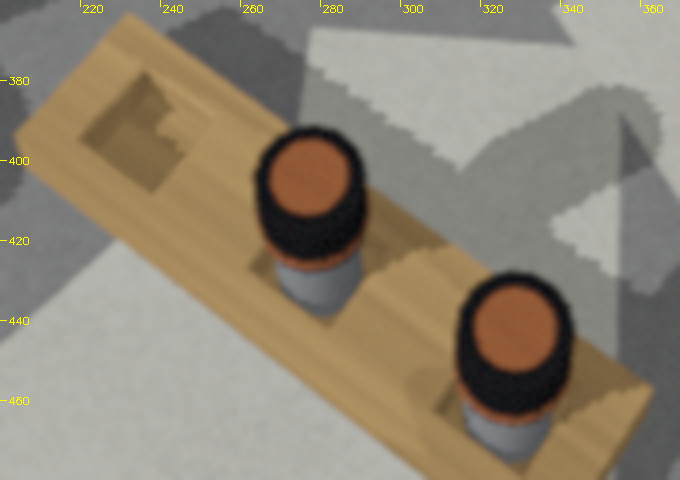

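```bash
cat > m0.py <<'E'
from h import *
a=cam("scene"); b=cam("side")
def show(n,r): print(n,np.round(r[0][:2]*1000,1),round(math.degrees(r[0][2]),2),"res",np.round(r[1],1).tolist())
x0=onz(a,(340,257),.1265); 
Z=126.5
P=[(-70,119,Z),(-70,-119,Z),(68,119,Z),(68,-119,Z)]
r=fit([(a,P,[(366.5,199.3),(267.7,260.3),(411,247),(310,314.5)]),(b,P,[(312.5,271),(350.5,181.5),(236,251),(287,167.5)])],[x0[0],x0[1],0]); show("punch",r)
S=[(95,12,18.5),(95,-12,18.5)]
r=fit([(a,S+[(-95,13,31),(-95,-13,31)],[(211,336.6),(200,342.4),(174.3,261.2),(163.5,264.8)]),(b,S,[(358.5,174.3),(362.2,167.8)])],[*onz(a,(187,300),.02)[:2],0]);show("spat",r)
M=[(-120,-65,3),(-120,65,3),(120,65,3),(120,-65,3)]
r=fit([(a,M,[(136.3,274.6),(196,252),(232.3,347.8),(167.5,376)])],[*onz(a,(183,314),.003)[:2],0]);show("mat",r)
C=[(-125,-32.5,30),(125,-32.5,30),(125,32.5,30)]
y0=onz(a,(433,177),.03)
# caddy x axis pointing along image down-right
p=onz(a,(398,136.6),.03); q=onz(a,(442.4,216.4),.03); yaw=math.atan2(*(q-p)[[1,0]])
pk=[(85-18.5,-18.5,30),(85-18.5,18.5,30),(85+18.5,18.5,30)]
T1=[(-85,0,99)];T2=[(0,0,99)]
# which image side is +y?
print("caddy L",np.linalg.norm(q-p))
cy=place([*y0[:2],yaw],np.array([[0,.05,.03]])); print(proj(a,cy))
r=fit([(a,[(-125,-32.5,30),(125,-32.5,30),(125,32.5,30)] if proj(a,cy)[0,0]>433 else [(-125,32.5,30),(125,32.5,30),(125,-32.5,30)],[(398.2,136.6),(442.4,216.4),(468.6,208.6)])],[*y0[:2],yaw]);show("caddy",r)
for nm,u,v in [("A",(421,123.2),(329,442)),("B",(437.4,150.6),(277.3,404))]:
    print(nm,onz(a,u,.099)*1000,onz(b,v,.099)*1000)
for nm,u,v in [("jar",(263,385),None)]: print(onz(a,u,.075))
E
python3 m0.py
```

```text
punch [612.1 -38.3] 2.8 res [[0.6, -1.1], [0.2, -0.9], [0.9, -1.6], [0.1, -0.2], [0.2, -1.6], [1.2, -1.3], [-0.2, -2.2], [-1.1, -1.9]]
spat [ 481.4 -323.9] -3.48 res [[0.4, -0.3], [-0.1, -0.2], [0.2, -2.0], [-0.8, -0.1], [-0.6, -1.9], [-0.6, -1.2]]
mat [ 486.4 -340.8] -8.54 res [[0.1, -0.2], [-0.4, -0.3], [0.1, 0.3], [0.1, 0.1]]
caddy L 0.2477756710236792
[[452.51641889 171.31125238]]
caddy [502.6 293.4] -14.45 res [[-0.2, -0.5], [-0.1, 0.3], [0.3, 0.1]]
A [417.66802793 316.45383061  99.        ] [418.63620127 317.3387325   99.        ]
B [502.23877137 295.1605332   99.        ] [502.30677477 295.46927428  99.        ]
[ 0.73268539 -0.28316397  0.075     ]
```

```bash
cat >> h.py <<'E'
def Rt(yaw,pitch=0):
    # tool down, tool x along world yaw (deg); pitch>0: tool x axis (blade) tips up, about tool y
    y=math.radians(yaw); R=np.array([[math.cos(y),math.sin(y),0],[math.sin(y),-math.cos(y),0],[0,0,-1.]])
    return R@Rn.from_rotvec([0,math.radians(pitch),0]).as_matrix()
def go(x,y,z,yaw,pitch=0):
    """mm; prints shift and rotvec in tool axes"""
    s=env.read_state(); R0=Rn.from_quat(s["tool_rot"]).as_matrix()
    d=R0.T@(np.array([x,y,z])-s["position"]*1000)
    rv=np.degrees(Rn.from_matrix(R0.T@Rt(yaw,pitch)).as_rotvec())
    print("xyz",np.round(d,1).tolist(),"rot",np.round(rv,2).tolist())
def st():
    s=env.read_state(); R0=Rn.from_quat(s["tool_rot"]).as_matrix()
    print("t %.2f"%s["time_s"],"pos",np.round(s["position"]*1000,1),"yaw %.2f"%math.degrees(math.atan2(R0[1,0],R0[0,0])),"pitch %.2f"%math.degrees(math.asin(R0[2,0])),"F",np.round(s["ft_force"],1),"T",np.round(s["ft_torque"],2),"gap %.1f"%(s["finger_gap"]*1000),"j6 %.2f"%s["joints"][5])
E
python3 -c "
from h import *
go(540,60,240,75)"
```

```text
xyz [-463.4, -341.2, -8.8] rot [-0.01, 0.01, 79.86]
```

```bash
R='python3 -m handwheel'; python3 -m handwheel '[{"xyz":[-463,-341,-9],"delta_rot":[0,0,80],"claw":100},{"xyz":[-463,-341,-9],"delta_rot":[0,0,80],"claw":100},{"xyz":[-463,-341,-9],"delta_rot":[0,0,80],"claw":100},{"xyz":[-463,-341,-9],"delta_rot":[0,0,80],"claw":100},{"xyz":[-463,-341,-9],"delta_rot":[0,0,80],"claw":100}]' 60; python3 -c "
from h import *
st();go(540,60,240,75)"
```

```text
time_s: 0.77
position: [0.3653, 0.381, 0.2347]
tool_rot: [0.51, 0.86, 0.0, 0.0]
ft_force: [2.0, 0.8, -0.6]
finger_gap: 0.0851
t 0.77 pos [365.3 381.  234.7] yaw 118.73 pitch -0.00 F [ 2.   0.8 -0.6] T [0.06 0.02 0.04] gap 85.1 j6 0.18
xyz [-365.5, -1.1, -5.3] rot [0.01, -0.0, 43.73]
```

```bash
python3 -m handwheel '[{"xyz":[-365,-1,-5],"delta_rot":[0,0,60],"claw":100},{"xyz":[-365,-1,-5],"delta_rot":[0,0,60],"claw":100},{"xyz":[-365,-1,-5],"delta_rot":[0,0,60],"claw":100},{"xyz":[-365,-1,-5],"delta_rot":[0,0,60],"claw":100},{"xyz":[-365,-1,-5],"delta_rot":[0,0,60],"claw":100}]' >/dev/null; python3 -c "
from h import *
st();go(470,-250,230,20)"
```

```text
t 1.18 pos [464.8 197.7 237.7] yaw 82.89 pitch 0.01 F [0.9 0.4 0.4] T [ 0.03  0.02 -0.04] gap 85.2 j6 0.40
xyz [-443.6, 60.5, 7.6] rot [0.02, -0.03, 62.89]
```

```bash
python3 -m handwheel '[{"xyz":[-443,60,8],"delta_rot":[0,0,63],"claw":100},{"xyz":[-443,60,8],"delta_rot":[0,0,63],"claw":100},{"xyz":[-443,60,8],"delta_rot":[0,0,63],"claw":100},{"xyz":[-443,60,8],"delta_rot":[0,0,63],"claw":100},{"xyz":[-443,60,8],"delta_rot":[0,0,63],"claw":100}]' >/dev/null; python3 -c "
from h import *
st();go(435,-322,220,-3.5)"
```

```text
t 1.60 pos [466.3 -10.6 234. ] yaw 47.08 pitch 0.04 F [1.5 0.4 0.2] T [-0.03 -0.07 -0.04] gap 85.6 j6 0.58
xyz [-249.4, 189.1, 13.9] rot [0.01, -0.05, 50.58]
```

```bash
python3 -m handwheel '[{"xyz":[-249,189,14],"delta_rot":[0,0,50.6],"claw":100},{"xyz":[-249,189,14],"delta_rot":[0,0,50.6],"claw":100},{"xyz":[-249,189,14],"delta_rot":[0,0,50.6],"claw":100},{"xyz":[-249,189,14],"delta_rot":[0,0,50.6],"claw":100},{"xyz":[-249,189,14],"delta_rot":[0,0,50.6],"claw":100}]' >/dev/null; python3 -c "
from h import *
st();go(435,-322,220,-3.5)"
```

```text
t 2.02 pos [ 445.2 -217.8  224.8] yaw 11.26 pitch 0.07 F [2.  1.2 0.1] T [-0.04 -0.04  0.01] gap 85.3 j6 0.79
xyz [-30.4, 100.2, 4.8] rot [0.01, -0.07, 14.76]
```

```bash
python3 -m handwheel '[{"xyz":[-30,100,5],"delta_rot":[0,0,14.8],"claw":100},{"xyz":[-30,100,5],"delta_rot":[0,0,14.8],"claw":100},{"xyz":[-30,100,5],"delta_rot":[0,0,14.8],"claw":100},{"xyz":[-30,100,5],"delta_rot":[0,0,14.8],"claw":100}]' >/dev/null
python3 - <<'E'
from h import *
st(); c=cam("wrist"); save(c,"w1.png"); 
S=[(95,12,18.5),(95,-12,18.5),(0,12,18.5),(0,-12,18.5),(-95,13,31),(-95,-13,31)]
print(np.round(proj(c,place([.4814,-.3239,math.radians(-3.48)],np.array(S)/1000)),1).tolist())
E
```

```text
t 2.35 pos [ 434.6 -326.   219.2] yaw -3.84 pitch 0.07 F [ 0.3 -0.  -0.6] T [ 0.03  0.01 -0.03] gap 85.9 j6 0.87
[[300.2, 62.0], [326.7, 61.7], [301.2, 163.7], [327.2, 163.5], [301.3, 265.9], [328.7, 265.8]]
```

View pics/w1.png

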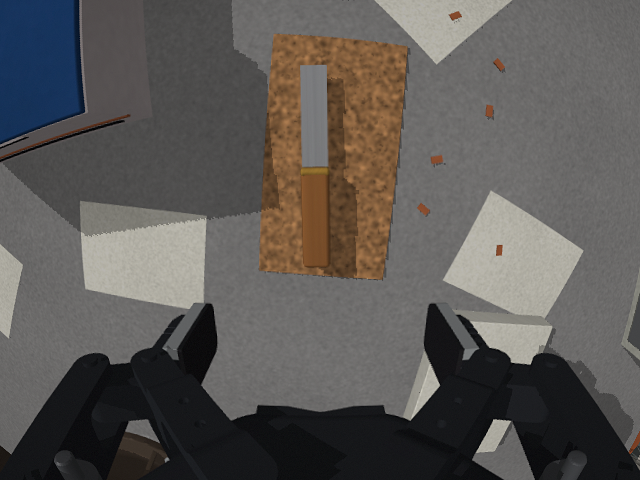

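```bash
python3 -c "
from h import *
go(454,-322,5,-3.5)"
```

```text
xyz [19.0, -2.9, 214.3] rot [-0.01, -0.05, -0.22]
```

```bash
python3 -m handwheel '[{"xyz":[19,-3,42],"delta_rot":[0,0,0],"claw":60},{"xyz":[19,-3,84],"delta_rot":[0,0,0],"claw":60},{"xyz":[19,-3,125],"delta_rot":[0,0,0],"claw":60},{"xyz":[19,-3,160],"delta_rot":[0,0,0],"claw":60},{"xyz":[19,-3,180],"delta_rot":[0,0,0],"claw":60}]' 100; python3 -c "
from h import *
st();go(454,-322,5,-3.5)
c=cam('wrist');save(c,'w2.png')"
```

```text
time_s: 2.82
position: [0.4531, -0.3196, 0.0357]
tool_rot: [0.999, -0.032, -0.001, -0.002]
ft_force: [-0.5, 0.1, 0.8]
finger_gap: 0.0513
t 2.82 pos [ 453.1 -319.6   35.7] yaw -3.63 pitch -0.15 F [-0.5  0.1  0.8] T [0.04 0.01 0.04] gap 51.3 j6 0.90
xyz [1.2, 2.4, 30.7] rot [-0.18, 0.15, -0.13]
```

View pics/w2.png

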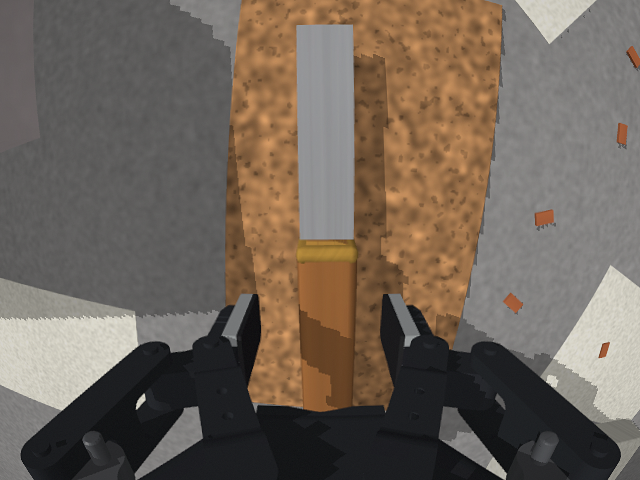

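The spatula handle (col 327) sits centred between the fingers (240, 400). Descending and closing.

```bash
python3 -m handwheel '[{"xyz":[1,2,15],"delta_rot":[0,0,0],"claw":60},{"xyz":[1,2,30],"delta_rot":[0,0,0],"claw":60},{"xyz":[1,2,30],"delta_rot":[0,0,0],"claw":0},{"xyz":[1,2,30],"delta_rot":[0,0,0],"claw":0},{"xyz":[1,2,30],"delta_rot":[0,0,0],"claw":0}]' 100; python3 -m handwheel '[{"xyz":[0,0,0],"delta_rot":[0,0,0],"claw":0},{"xyz":[0,0,0],"delta_rot":[0,0,0],"claw":0},{"xyz":[0,0,0],"delta_rot":[0,0,0],"claw":0}]'; python3 -c "
from h import *
st();go(440,-220,160,0)"
```

```text
time_s: 3.28
position: [0.4537, -0.3209, 0.0053]
tool_rot: [1.0, -0.031, -0.002, -0.002]
ft_force: [-0.7, -0.5, -0.6]
finger_gap: 0.0243
time_s: 3.53
position: [0.454, -0.3211, 0.0062]
tool_rot: [1.0, -0.031, -0.001, -0.002]
ft_force: [-0.1, 0.5, -1.6]
finger_gap: 0.0244
t 3.53 pos [ 454.  -321.1    6.2] yaw -3.59 pitch -0.16 F [-0.1  0.5 -1.6] T [ 0.02 -0.07  0.04] gap 24.4 j6 0.90
xyz [-20.7, -100.5, -153.4] rot [-0.2, 0.16, -3.59]
```

```bash
python3 -m handwheel '[{"xyz":[0,0,-20],"delta_rot":[0,0,0],"claw":0},{"xyz":[0,0,-60],"delta_rot":[0,0,0],"claw":0},{"xyz":[0,0,-100],"delta_rot":[0,0,0],"claw":0},{"xyz":[0,0,-140],"delta_rot":[0,0,0],"claw":0},{"xyz":[0,0,-150],"delta_rot":[0,0,0],"claw":0}]' 100; python3 -c "
from h import *
st();go(425,-85,160,15)
c=cam('wrist');save(c,'w3.png');c=cam('scene');save(c,'s4.png')"
```

```text
time_s: 3.95
position: [0.4557, -0.3228, 0.1622]
tool_rot: [1.0, -0.031, 0.002, 0.001]
ft_force: [0.1, -0.7, -0.2]
finger_gap: 0.0245
t 3.95 pos [ 455.7 -322.8  162.2] yaw -3.58 pitch 0.20 F [ 0.1 -0.7 -0.2] T [-0.04 -0.    0.  ] gap 24.5 j6 0.90
xyz [-45.5, -235.4, 1.6] rot [0.13, -0.18, -18.58]
```

View pics/w3.png

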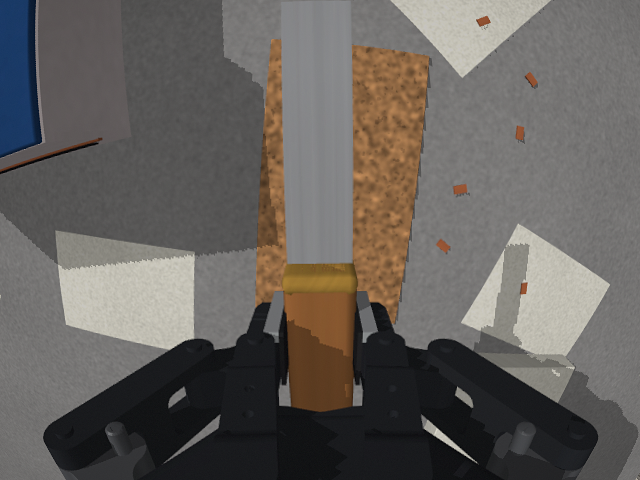

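View pics/s4.png

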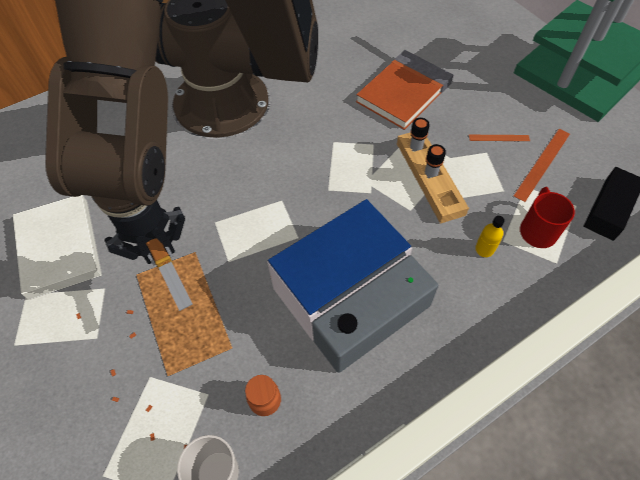

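```bash
python3 -m handwheel '[{"xyz":[-8,-41,1],"delta_rot":[0,0,-4],"claw":0},{"xyz":[-16,-82,1],"delta_rot":[0,0,-8],"claw":0},{"xyz":[-24,-123,1],"delta_rot":[0,0,-12],"claw":0},{"xyz":[-34,-164,1],"delta_rot":[0,0,-16],"claw":0},{"xyz":[-42,-205,1],"delta_rot":[0,0,-18.6],"claw":0}]' 100 >/dev/null; python3 -c "
from h import *
st();go(415,-75,160,15)"
```

```text
t 4.47 pos [ 424.3 -113.8  155.9] yaw 15.18 pitch -0.08 F [ 1.5 -0.  -0.7] T [ 0.01 -0.05  0.02] gap 24.5 j6 0.89
xyz [1.2, -39.9, -4.0] rot [-0.11, 0.08, 0.18]
```

```bash
python3 -m handwheel '[{"xyz":[0,-30,-4],"delta_rot":[0,0,0],"claw":0},{"xyz":[-10,-50,-4],"delta_rot":[0,0,0],"claw":0},{"xyz":[-20,-50,-4],"delta_rot":[0,0,0],"claw":0},{"xyz":[-20,-50,-4],"delta_rot":[0,0,0],"claw":0}]' 100 >/dev/null; python3 -c "
from h import *
st();print(env.read_state()['joints']);c=cam('wrist');save(c,'w4.png')
W=np.array([[-70,40,118],[-70,-40,118],[-70,-119,126.5],[-70,119,126.5]])/1000
print(proj(c,place([.6121,-.0383,math.radians(2.8)],W)))"
```

```text
t 4.80 pos [389.8 -69.9 158.8] yaw 15.29 pitch -0.24 F [-0.3 -1.8 -1. ] T [-0.02 -0.09  0.05] gap 24.4 j6 0.96
[-3.44929831e-01  2.85793006e-01  2.17131089e+00  9.80402693e-04
  6.90079295e-01  9.58325825e-01]
[[268.67801242 -35.11360835]
 [423.93744826  -1.80222157]
 [561.7681499   48.20286778]
 [126.76092838 -45.76847032]]
```

View pics/w4.png

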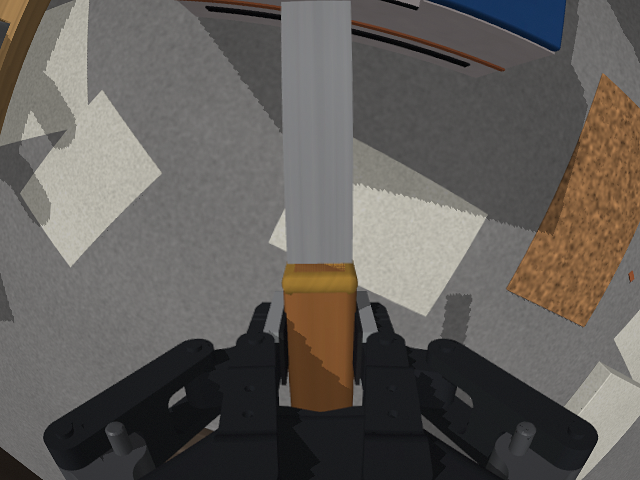

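```bash
python3 -c "
from h import *
go(407,-48,102,2.8)"
```

```text
xyz [21.3, -17.7, 57.2] rot [-0.14, 0.18, 12.39]
```

```bash
python3 -m handwheel '[{"xyz":[0,-18,4],"delta_rot":[0,0,6],"claw":0},{"xyz":[4,-18,30],"delta_rot":[0,0,12.4],"claw":0},{"xyz":[12,-18,57],"delta_rot":[0,0,12.4],"claw":0},{"xyz":[18,-18,57],"delta_rot":[0,0,12.4],"claw":0},{"xyz":[18,-18,57],"delta_rot":[0,0,12.4],"claw":0}]' 100 >/dev/null
python3 - <<'E'
from h import *
st();c=cam('wrist');save(c,'w5.png')
b=cam('side'); crop(b,'d5.png',290,170,450,290,5)
s=env.read_state(); R0=Rn.from_quat(s["tool_rot"]).as_matrix()
for L in [(120,12,-10.8),(120,-12,-10.8),(25,12,-12.3),(25,-12,-12.3)]: print(np.round(proj(b,s["position"]+R0@np.array(L)/1000),1), end=' ')
W=np.array([[-70,40,118],[-70,-40,118],[-70,-40,108],[-70,40,108],[-70,120,118],[-70,-120,118]])/1000
print(proj(b,place([.6121,-.0383,math.radians(2.8)],W)))
E
```

```text
t 5.27 pos [404.7 -49.1 101.2] yaw 2.79 pitch -0.34 F [-0.6  0.2 -1.1] T [ 0.04 -0.05 -0.02] gap 24.4 j6 1.24
[[345.1 223.7]] [[341.5 232.7]] [[396.3 235.4]] [[393.5 244.8]] [[327.11907286 239.42092865]
 [340.0368788  209.68486963]
 [339.77462677 213.53703047]
 [326.95551395 243.24504808]
 [312.49787996 273.07808817]
 [351.53258276 183.22240896]]
```

View pics/w5.png

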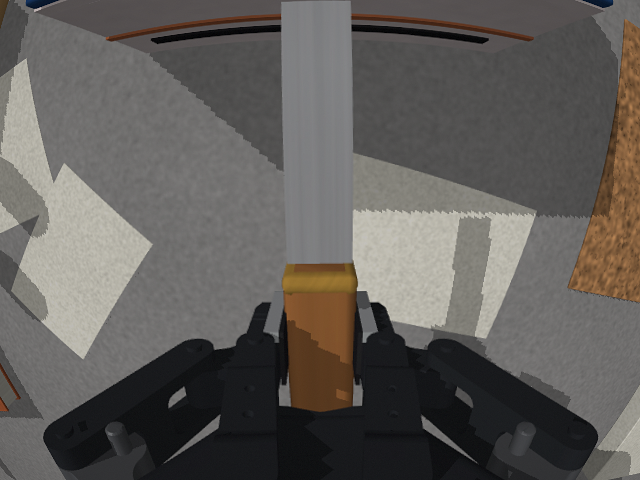

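View pics/d5.png

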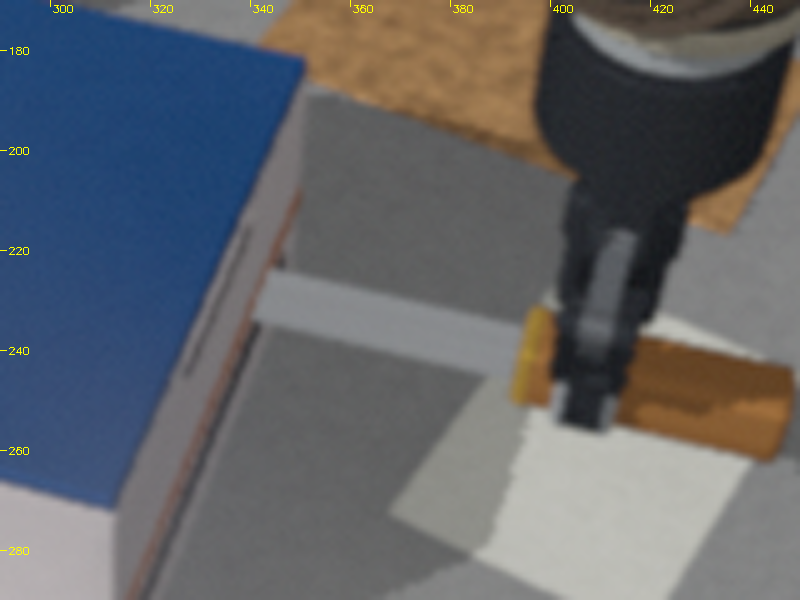

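```bash
python3 -m handwheel '[{"xyz":[7,0,-1],"delta_rot":[0,0,0],"claw":0},{"xyz":[14,0,-1],"delta_rot":[0,0,0],"claw":0},{"xyz":[20,0,-1],"delta_rot":[0,0,0],"claw":0},{"xyz":[25,0,-1],"delta_rot":[0,0,0],"claw":0},{"xyz":[25,0,-1],"delta_rot":[0,0,0],"claw":0}]' 100 >/dev/null
python3 - <<'E'
from h import *
st();c=cam('wrist');save(c,'w6.png')
b=cam('side'); crop(b,'d6.png',290,190,410,290,6)
E
```

```text
t 5.78 pos [430.5 -48.  103.9] yaw 2.82 pitch -0.10 F [-0.6  0.3 -1.1] T [-0.01 -0.02  0.01] gap 24.3 j6 1.26
```

View pics/d6.png

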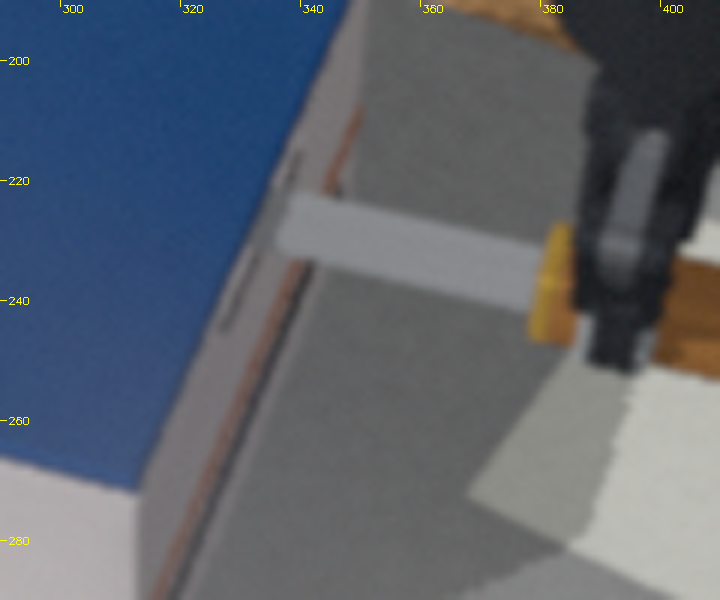

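```bash
python3 -m handwheel '[{"xyz":[5,0,0],"delta_rot":[0,0,0],"claw":0},{"xyz":[11,0,0],"delta_rot":[0,0,0],"claw":0},{"xyz":[17,0,0],"delta_rot":[0,0,0],"claw":0},{"xyz":[19,0,0],"delta_rot":[0,0,0],"claw":0}]' 120 >/dev/null
python3 - <<'E'
from h import *
st()
b=cam('side'); crop(b,'d7.png',290,190,410,290,6)
E
```

```text
t 6.22 pos [449.4 -46.9 103.6] yaw 2.83 pitch -0.14 F [-1.   0.2 -2.1] T [-0.04  0.02  0.03] gap 24.2 j6 1.27
```

View pics/d7.png

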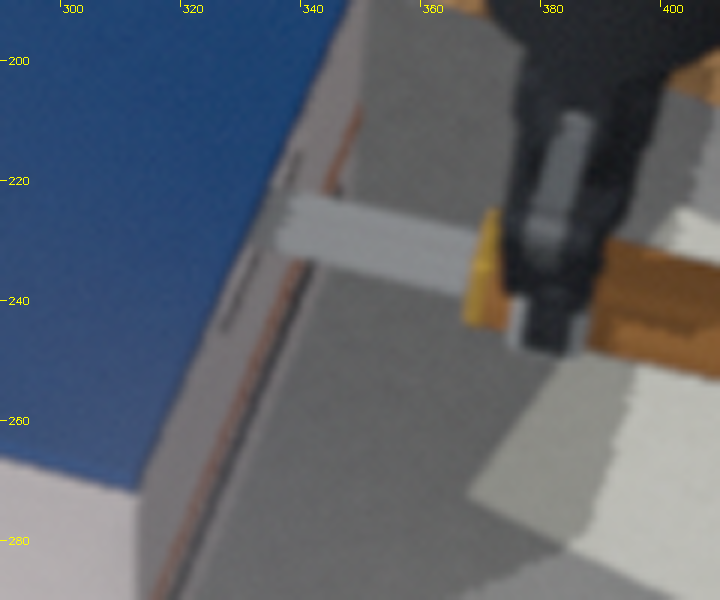

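```bash
python3 -m handwheel '[{"xyz":[1,0,6],"delta_rot":[0,4,0],"claw":0},{"xyz":[2,0,12],"delta_rot":[0,7,0],"claw":0},{"xyz":[3,0,17],"delta_rot":[0,10,0],"claw":0},{"xyz":[4,0,21],"delta_rot":[0,12,0],"claw":0},{"xyz":[4,0,21],"delta_rot":[0,12,0],"claw":0}]' 120 >/dev/null
python3 - <<'E'
from h import *
st()
b=cam('side'); crop(b,'d8.png',230,160,410,290,4)
E
```

```text
t 6.68 pos [452.  -46.5  81.7] yaw 2.78 pitch 11.80 F [-0.5 -0.  -0.5] T [-0.03  0.17 -0.  ] gap 24.0 j6 0.97
```

View pics/d8.png

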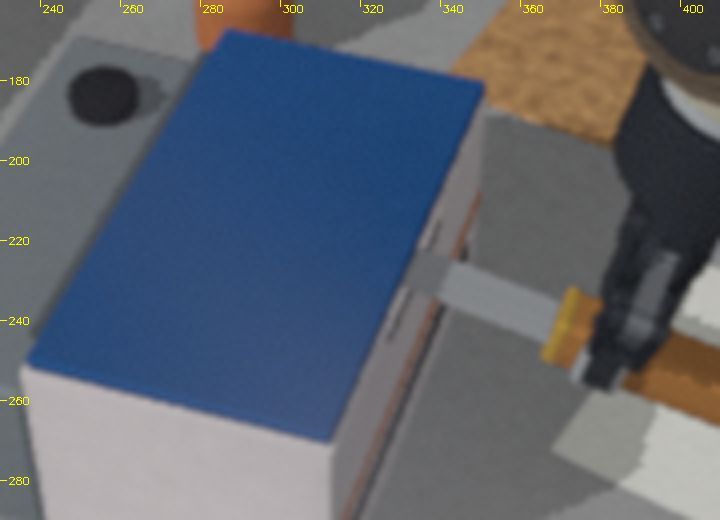

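```bash
python3 -m handwheel '[{"xyz":[1,0,3],"delta_rot":[0,3,0],"claw":0},{"xyz":[2,0,7],"delta_rot":[0,6,0],"claw":0},{"xyz":[3,0,11],"delta_rot":[0,9,0],"claw":0},{"xyz":[3,0,12],"delta_rot":[0,10,0],"claw":0},{"xyz":[3,0,12],"delta_rot":[0,10,0],"claw":0}]' 120 >/dev/null
python3 - <<'E'
from h import *
st()
b=cam('side'); crop(b,'d9.png',230,160,410,290,4)
E
```

```text
t 7.15 pos [459.7 -37.   75.9] yaw 2.84 pitch 18.90 F [ 0.8 -0.5 -2.6] T [-0.2   0.49 -0.06] gap 24.0 j6 0.05
```

View pics/d9.png

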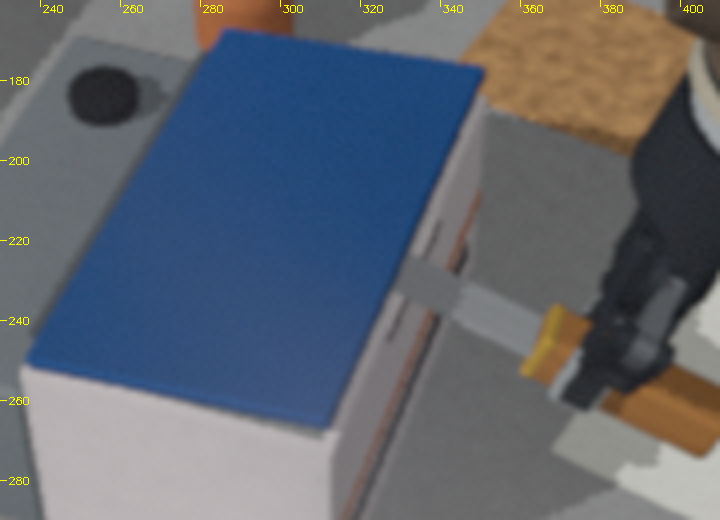

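```bash
python3 -c "
from h import *
print(env.read_state()['joints']); go(455,-44,110,2.8,14)"
```

```text
[-0.30866236  0.48075239  2.30297982  1.20109444  0.16286538  0.03186046]
xyz [6.4, 5.5, -34.2] rot [-2.28, -5.0, 0.16]
```

```bash
python3 -m handwheel '[{"xyz":[1,1,-7],"delta_rot":[-1,-1,0],"claw":0},{"xyz":[3,2,-14],"delta_rot":[-2,-2,0],"claw":0},{"xyz":[4,4,-21],"delta_rot":[-2,-3,0],"claw":0},{"xyz":[5,5,-28],"delta_rot":[-2,-4,0],"claw":0},{"xyz":[6,5,-34],"delta_rot":[-2,-5,0],"claw":0}]' 120 >/dev/null
python3 - <<'E'
from h import *
st(); print(env.read_state()["joints"])
b=cam('side'); crop(b,'d10.png',210,130,410,290,4)
go(452,-46,140,2.8,12)
E
```

```text
t 7.62 pos [454.2 -44.1 109.9] yaw 2.97 pitch 13.75 F [ 0.9  1.8 -2.8] T [0.11 0.43 0.09] gap 24.3 j6 0.97
[-0.28740341  0.39874747  2.23244991  0.28123418  0.29512206  0.97081333]
xyz [3.8, 1.0, -28.2] rot [0.03, -1.76, 0.17]
```

View pics/d10.png

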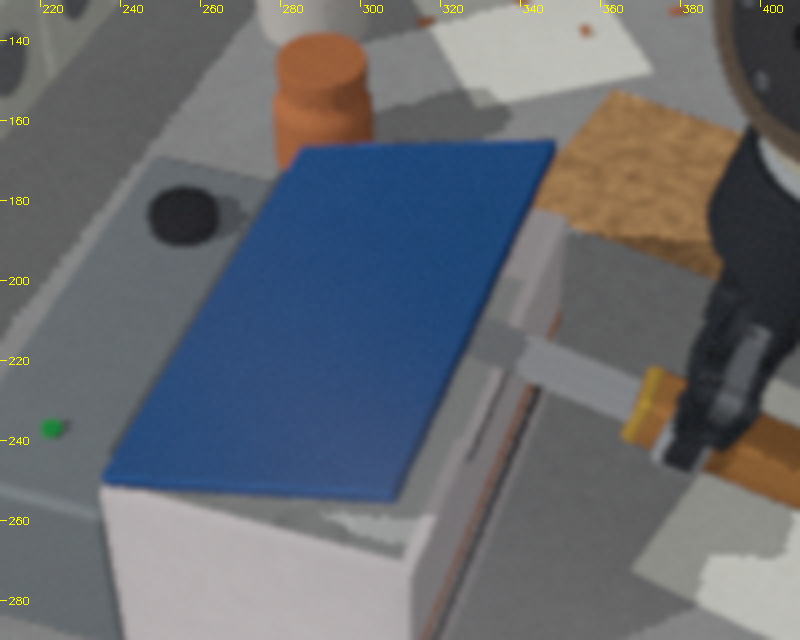

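```bash
python3 -c "
from h import *
go(473,-45,160,2.8,6)"
```

```text
xyz [28.9, 1.1, -42.6] rot [0.03, -7.76, 0.16]
```

```bash
python3 -m handwheel '[{"xyz":[2,0,-11],"delta_rot":[0,-2,0],"claw":0},{"xyz":[7,0,-20],"delta_rot":[0,-4,0],"claw":0},{"xyz":[14,0,-29],"delta_rot":[0,-6,0],"claw":0},{"xyz":[22,1,-36],"delta_rot":[0,-8,0],"claw":0},{"xyz":[29,1,-43],"delta_rot":[0,-8,0],"claw":0}]' 120 >/dev/null
python3 - <<'E'
from h import *
st(); print(env.read_state()["joints"])
b=cam('side'); crop(b,'d11.png',210,100,410,290,4)
go(513,-43,183,2.8,3)
E
```

```text
t 8.08 pos [473.9 -45.3 161.1] yaw 2.95 pitch 5.65 F [-0.4 -0.2 -3.5] T [-0.05  0.4  -0.06] gap 23.7 j6 1.24
[-0.24864404  0.35012848  2.05242529  0.04437702  0.64459839  1.23655529]
xyz [39.9, -0.3, -16.7] rot [0.15, -2.87, 0.16]
```

View pics/d11.png

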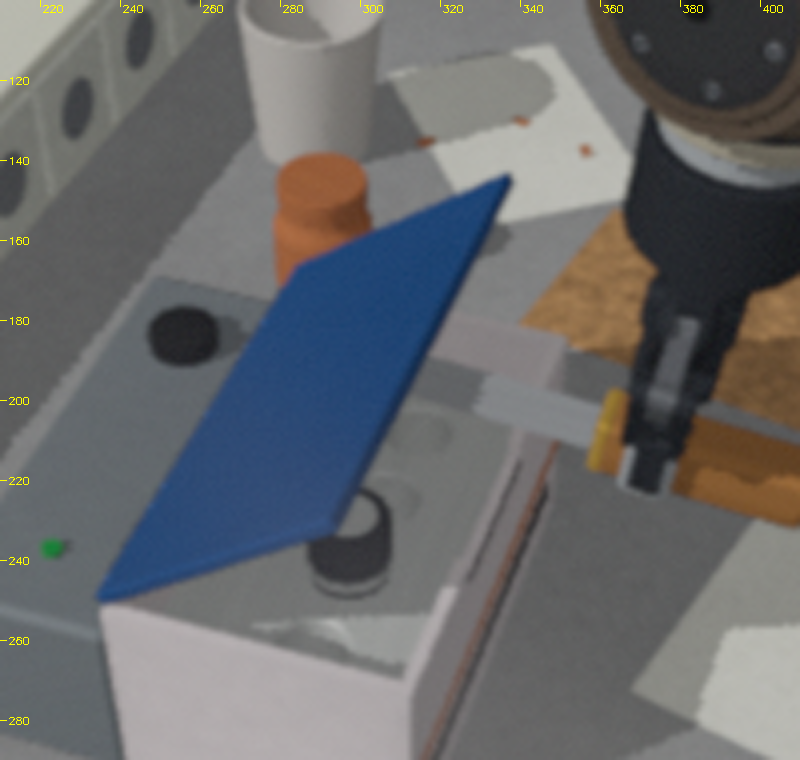

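```bash
python3 -m handwheel '[{"xyz":[8,0,-5],"delta_rot":[0,-1,0],"claw":0},{"xyz":[16,0,-9],"delta_rot":[0,-2,0],"claw":0},{"xyz":[24,0,-13],"delta_rot":[0,-3,0],"claw":0},{"xyz":[32,0,-15],"delta_rot":[0,-3,0],"claw":0},{"xyz":[40,0,-17],"delta_rot":[0,-3,0],"claw":0}]' 120 >/dev/null
python3 - <<'E'
from h import *
st(); go(548,-41.3,195,2.8,0)
E
```

```text
t 8.55 pos [513.3 -43.3 183.1] yaw 2.95 pitch 2.84 F [-2.2 -1.  -0.8] T [-0.04  0.33  0.  ] gap 24.2 j6 1.29
xyz [35.3, -0.2, -10.2] rot [0.18, -2.84, 0.15]
```

```bash
python3 -m handwheel '[{"xyz":[9,0,-3],"delta_rot":[0,-1,0],"claw":0},{"xyz":[18,0,-6],"delta_rot":[0,-2,0],"claw":0},{"xyz":[27,0,-9],"delta_rot":[0,-3,0],"claw":0},{"xyz":[35,0,-10],"delta_rot":[0,-3,0],"claw":0},{"xyz":[40,0,-10],"delta_rot":[0,-3,0],"claw":0}]' 120 >/dev/null
python3 - <<'E'
from h import *
st(); b=cam('side'); crop(b,'d12.png',210,80,410,290,4)
E
```

```text
t 8.97 pos [553.5 -41.2 194.9] yaw 2.94 pitch -0.10 F [-1.3  0.2  0.1] T [-0.08  0.19  0.02] gap 23.8 j6 1.33
```

View pics/d12.png

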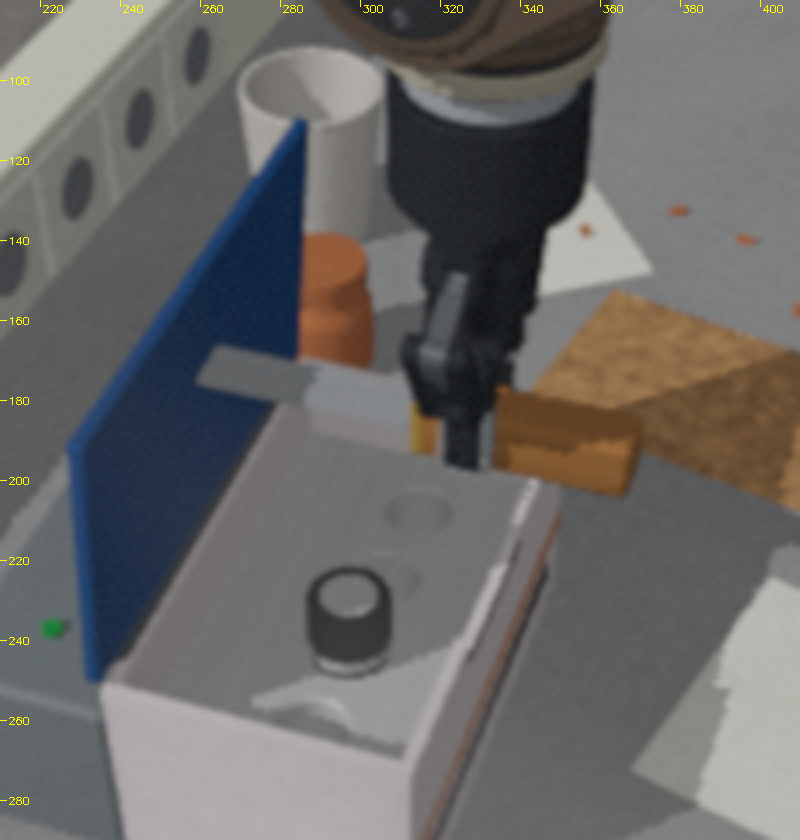

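```bash
python3 -m handwheel '[{"xyz":[3,0,0],"delta_rot":[0,0,0],"claw":0},{"xyz":[6,0,0],"delta_rot":[0,0,0],"claw":0},{"xyz":[8,0,0],"delta_rot":[0,0,0],"claw":0},{"xyz":[9,0,0],"delta_rot":[0,0,0],"claw":0}]' 120 >/dev/null
python3 - <<'E'
from h import *
st(); b=cam('side'); 
H=np.array([[70.5,119,118],[70.5,-119,118],[70.5,119,258],[70.5,-119,258],[78.5,119,258]])/1000
pr=proj(b,place([.6121,-.0383,math.radians(2.8)],H)); print(pr)
for q in pr: cv2.circle(b["pixels"],tuple(int(round(v)) for v in q),1,(255,255,0))
crop(b,'d13.png',210,80,410,290,4)
E
```

```text
t 9.35 pos [559.1 -40.6 193.8] yaw 2.94 pitch -0.62 F [-27.3  -3.    6.8] T [-0.36  3.36 -0.12] gap 24.6 j6 1.33
[[234.97251387 251.75506692]
 [284.88188472 168.63047213]
 [224.05790786 189.87024675]
 [281.98383567 107.67169052]
 [219.19378531 188.6998242 ]]
```

View pics/d13.png

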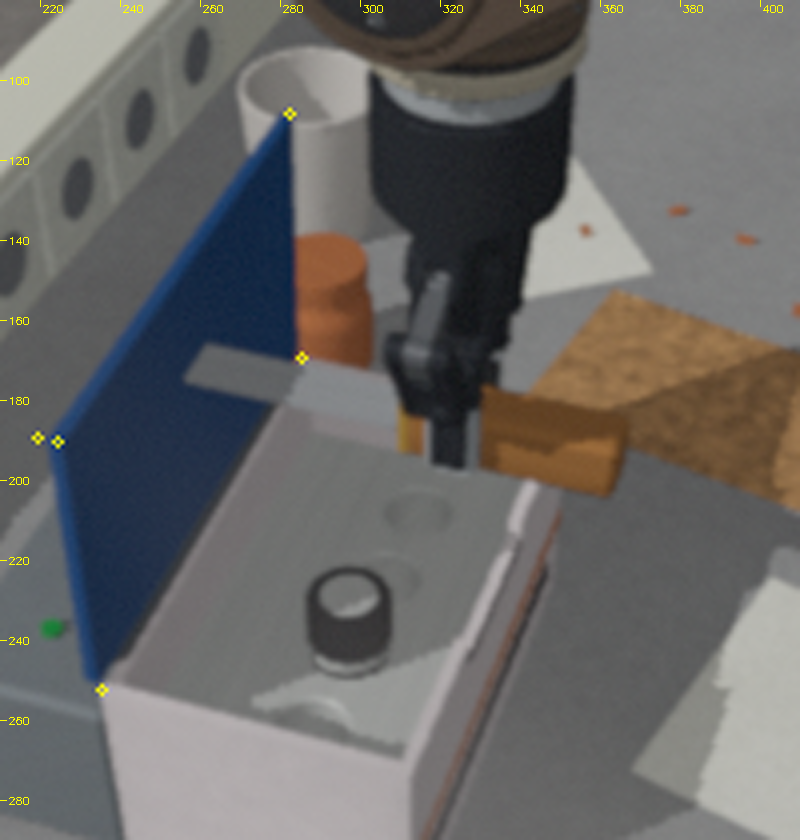

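```bash
python3 -m handwheel '[{"xyz":[-25,0,0],"delta_rot":[0,0,0],"claw":0},{"xyz":[-66,0,0],"delta_rot":[0,0,0],"claw":0},{"xyz":[-107,-0,0],"delta_rot":[0,0,0],"claw":0},{"xyz":[-125,10,0],"delta_rot":[0,0,3],"claw":0},{"xyz":[-125,50,0],"delta_rot":[0,0,6],"claw":0}]' 100 >/dev/null
python3 - <<'E'
from h import *
st(); go(454,-321,150,-3.5); c=cam("wrist"); save(c,"w7.png"); c=cam("scene"); save(c,"s7.png")
E
```

```text
t 9.82 pos [432.7 -94.1 195.6] yaw -3.02 pitch -0.69 F [ 2.6 -0.7 -0.3] T [-0.07 -0.19 -0.04] gap 24.2 j6 1.27
xyz [33.8, 225.4, 45.7] rot [0.13, 0.69, 0.48]
```

View pics/w7.png

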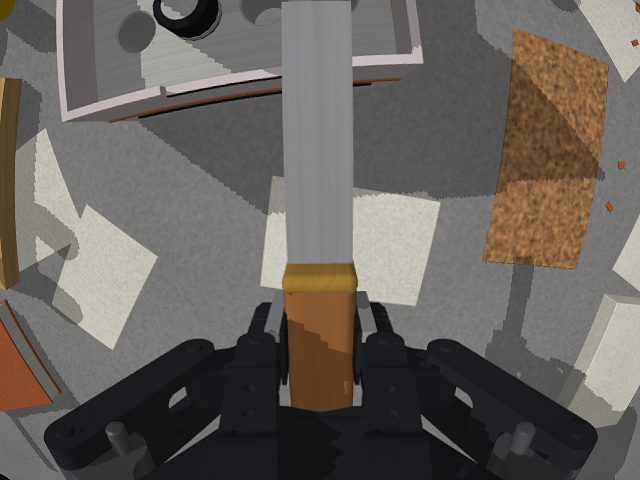

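View pics/s7.png

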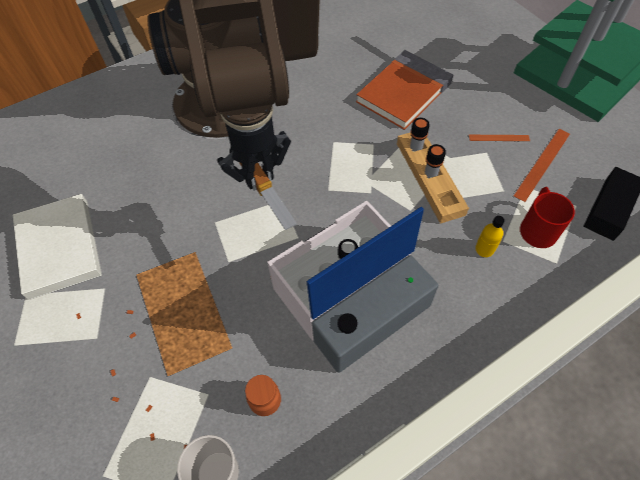

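```bash
python3 -m handwheel '[{"xyz":[8,41,5],"delta_rot":[0,0,1],"claw":0},{"xyz":[15,82,10],"delta_rot":[0,0.7,2],"claw":0},{"xyz":[22,123,20],"delta_rot":[0,0.7,3],"claw":0},{"xyz":[30,164,32],"delta_rot":[0,0.7,4],"claw":0},{"xyz":[36,205,45],"delta_rot":[0,0.7,5],"claw":0}]' 100 >/dev/null
python3 - <<'E'
from h import *
st(); go(461,-335,40,-8)
E
```

```text
t 10.33 pos [ 460.1 -301.3  153.9] yaw -8.39 pitch 0.37 F [ 1.4 -0.2 -1.3] T [ 0.02 -0.02  0.  ] gap 23.9 j6 1.02
xyz [5.1, 32.5, 114.1] rot [0.32, -0.36, -0.39]
```

```bash
python3 -m handwheel '[{"xyz":[5,20,35],"delta_rot":[0,0,0],"claw":0},{"xyz":[5,33,75],"delta_rot":[0,-0.3,0],"claw":0},{"xyz":[5,33,105],"delta_rot":[0,-0.3,0],"claw":0},{"xyz":[5,33,120],"delta_rot":[0,-0.3,0],"claw":0},{"xyz":[5,33,130],"delta_rot":[0,-0.3,0],"claw":0}]' 100 >/dev/null
python3 - <<'E'
from h import *
st(); go(461,-335,7,-8)
E
```

```text
t 10.75 pos [ 460.2 -335.2   21.6] yaw -8.43 pitch -0.07 F [ 0.3  0.1 -0.7] T [ 0.01 -0.02  0.04] gap 24.2 j6 0.98
xyz [0.8, -0.4, 14.6] rot [0.22, 0.07, -0.43]
```

```bash
python3 -m handwheel '[{"xyz":[0,0,5],"delta_rot":[0,0,0],"claw":0},{"xyz":[0,0,9],"delta_rot":[0,0,0],"claw":0},{"xyz":[0,0,13],"delta_rot":[0,0,0],"claw":0},{"xyz":[0,0,15],"delta_rot":[0,0,0],"claw":0},{"xyz":[0,0,15],"delta_rot":[0,0,0],"claw":0}]' 100
python3 - <<'E'
from h import *
st()
E
```

```text
time_s: 11.17
position: [0.4605, -0.3353, 0.0071]
tool_rot: [0.997, -0.073, -0.0, 0.002]
ft_force: [-0.1, -0.1, -0.7]
finger_gap: 0.0239
t 11.17 pos [ 460.5 -335.3    7.1] yaw -8.41 pitch -0.02 F [-0.1 -0.1 -0.7] T [ 0.01 -0.06  0.04] gap 23.9 j6 0.98
```

```bash
python3 -m handwheel '[{"xyz":[0,0,1],"delta_rot":[0,0,0],"claw":0},{"xyz":[0,0,2],"delta_rot":[0,0,0],"claw":0},{"xyz":[0,0,2],"delta_rot":[0,0,0],"claw":0},{"xyz":[0,0,2],"delta_rot":[0,0,0],"claw":0}]' 100 ; python3 -m handwheel '[{"xyz":[0,0,0],"delta_rot":[0,0,0],"claw":30},{"xyz":[0,0,0],"delta_rot":[0,0,0],"claw":60},{"xyz":[0,0,0],"delta_rot":[0,0,0],"claw":70},{"xyz":[0,0,0],"delta_rot":[0,0,0],"claw":70}]'
```

```text
time_s: 11.5
position: [0.4607, -0.3354, 0.0054]
tool_rot: [0.997, -0.073, -0.0, 0.002]
ft_force: [1.0, 0.4, 0.4]
finger_gap: 0.0239
time_s: 11.83
position: [0.4607, -0.3355, 0.0055]
tool_rot: [0.997, -0.073, -0.0, 0.002]
ft_force: [-0.7, 0.3, 0.5]
finger_gap: 0.0592
```

```bash
python3 -m handwheel '[{"xyz":[0,0,-30],"delta_rot":[0,0,0],"claw":80},{"xyz":[0,0,-70],"delta_rot":[0,0,0],"claw":100},{"xyz":[0,0,-110],"delta_rot":[0,0,0],"claw":100},{"xyz":[0,0,-150],"delta_rot":[0,0,0],"claw":100},{"xyz":[0,0,-190],"delta_rot":[0,0,0],"claw":100}]' >/dev/null
python3 - <<'E'
from h import *
st();c=cam("wrist"); save(c,"w8.png"); go(480,30,240,90)
E
```

```text
t 12.25 pos [ 460.4 -334.2  197.5] yaw -8.41 pitch 0.01 F [ 0.3  0.4 -0.2] T [-0.03 -0.02 -0.02] gap 85.3 j6 0.98
xyz [-35.8, -364.2, -39.2] rot [0.89, 0.15, -98.4]
```

View pics/w8.png

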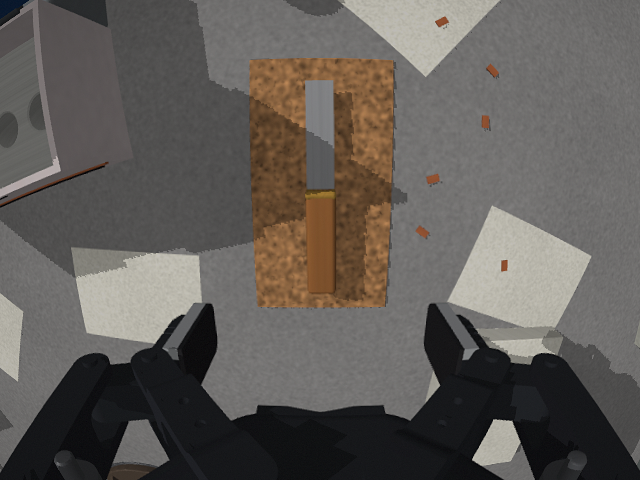

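Spatula lies flat, centred on the mat (blade tip (320,80), handle end (320,292)). Now to the caddy.

```bash
python3 -m handwheel '[{"xyz":[-4,-41,-10],"delta_rot":[0,0,-7],"claw":100},{"xyz":[-8,-82,-20],"delta_rot":[0,0,-14],"claw":100},{"xyz":[-12,-123,-30],"delta_rot":[0,0,-21],"claw":100},{"xyz":[-16,-164,-39],"delta_rot":[0,0,-28],"claw":100},{"xyz":[-20,-205,-39],"delta_rot":[0,0,-35],"claw":100}]' >/dev/null
python3 - <<'E'
from h import *
st(); go(470,120,240,120)
E
```

```text
t 12.72 pos [ 472.2 -132.3  243. ] yaw 26.91 pitch 0.15 F [1.2 0.3 0.6] T [ 0.03 -0.01 -0.02] gap 85.3 j6 0.70
xyz [112.2, -226.0, -0.3] rot [0.82, 0.62, -93.09]
```

```bash
python3 -m handwheel '[{"xyz":[18,-37,0],"delta_rot":[0,0,-7],"claw":100},{"xyz":[37,-74,0],"delta_rot":[0,0,-14],"claw":100},{"xyz":[55,-111,0],"delta_rot":[0,0,-21],"claw":100},{"xyz":[74,-148,0],"delta_rot":[0,0,-28],"claw":100},{"xyz":[92,-185,0],"delta_rot":[0,0,-35],"claw":100}]' >/dev/null
python3 - <<'E'
from h import *
st(); go(500,293,240,165.5)
E
```

```text
t 13.13 pos [470.1  76.3 240.3] yaw 62.24 pitch -0.39 F [ 1.7 -0.7  0.2] T [-0.02 -0.05  0.01] gap 85.2 j6 0.52
xyz [205.7, -74.5, -2.2] rot [0.26, 1.04, -103.25]
```

```bash
python3 -m handwheel '[{"xyz":[38,-14,0],"delta_rot":[0,0,-7.2],"claw":100},{"xyz":[76,-28,0],"delta_rot":[0,0,-14.4],"claw":100},{"xyz":[114,-42,0],"delta_rot":[0,0,-21.6],"claw":100},{"xyz":[152,-56,0],"delta_rot":[0,0,-28.8],"claw":100},{"xyz":[190,-70,0],"delta_rot":[0,0,-36],"claw":100}]' >/dev/null
python3 - <<'E'
from h import *
st(); go(500,293,240,165.5)
E
```

```text
t 13.55 pos [496.4 279.2 237.8] yaw 98.09 pitch -0.81 F [ 1.  -1.6  0.7] T [-0.04 -0.05 -0.01] gap 85.4 j6 0.27
xyz [13.1, 5.6, -2.4] rot [-0.07, 0.99, -67.41]
```

```bash
python3 -m handwheel '[{"xyz":[13,5,0],"delta_rot":[0,0,-7.2],"claw":100},{"xyz":[13,5,0],"delta_rot":[0,0,-14.4],"claw":100},{"xyz":[13,5,0],"delta_rot":[0,0,-21.6],"claw":100},{"xyz":[13,5,0],"delta_rot":[0,0,-28.8],"claw":100},{"xyz":[13,5,0],"delta_rot":[0,0,-36],"claw":100}]' >/dev/null
python3 - <<'E'
from h import *
st(); go(500,293,240,165.5)
E
```

```text
t 13.97 pos [499.3 292.9 237.2] yaw 133.91 pitch -0.93 F [-0.2 -0.6 -0. ] T [ 0.04  0.06 -0.02] gap 85.8 j6 -0.33
xyz [-0.5, 0.6, -2.8] rot [-0.37, 0.87, -31.59]
```

```bash
python3 -m handwheel '[{"xyz":[0,0,-3],"delta_rot":[-0.4,0.9,-7.2],"claw":100},{"xyz":[0,0,-3],"delta_rot":[-0.4,0.9,-14.4],"claw":100},{"xyz":[0,0,-3],"delta_rot":[-0.4,0.9,-21.6],"claw":100},{"xyz":[0,0,-3],"delta_rot":[-0.4,0.9,-28.8],"claw":100},{"xyz":[0,0,-3],"delta_rot":[-0.4,0.9,-31.6],"claw":100}]' >/dev/null
python3 - <<'E'
from h import *
st();c=cam("wrist"); save(c,"w9.png"); 
L=np.array([[-85,0,99],[0,0,99],[-125,-32.5,30],[125,-32.5,30],[125,32.5,30],[-125,32.5,30]])/1000
print(proj(c,place([.5026,.2934,math.radians(-14.45)],L)))
E
```

```text
t 14.38 pos [499.2 292.9 239.9] yaw 165.91 pitch 0.03 F [ 0.5 -0.4 -0.1] T [ 0.    0.03 -0.01] gap 85.3 j6 -0.91
[[323.01512278 124.75831085]
 [322.18296168 233.91381085]
 [287.76002493  85.46880279]
 [290.83437621 328.9730803 ]
 [350.79294482 329.25524782]
 [357.51316804  86.0365051 ]]
```

View pics/w9.png

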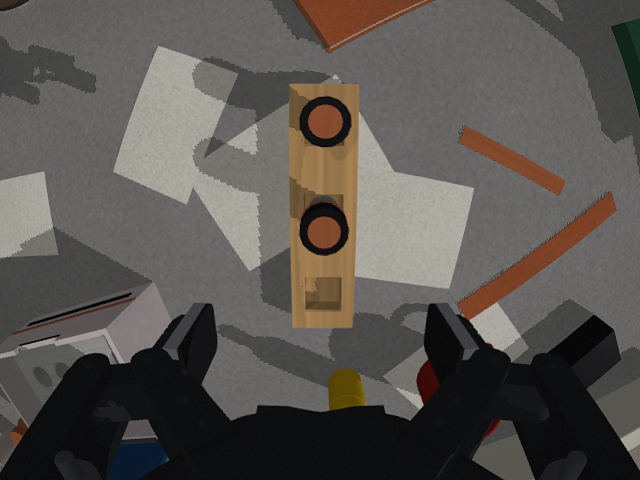

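Run:
```python
from h import *
c=cam("wrist"); crop(c,"w9c.png",280,80,370,340,3)
print(onz(c,(325,121),.099)*1000,onz(c,(324,231.5),.099)*1000)
```

```text
[417.85733325 316.66616304  99.        ] [501.05842708 295.25806766  99.        ]
```

View pics/w9c.png

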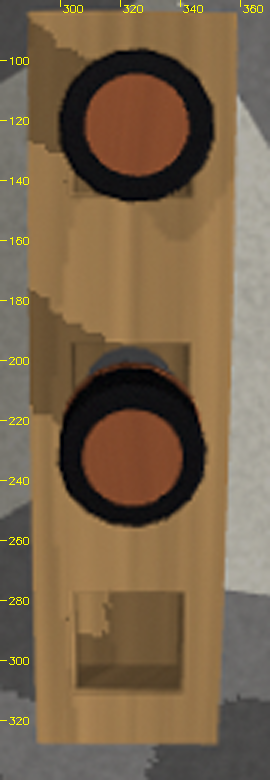

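```bash
python3 - <<'E'
from h import *
go(501.5,295.3,68,165.5)
E
python3 -m handwheel '[{"xyz":[-2,-3,40],"delta_rot":[0,0,0],"claw":75},{"xyz":[-2,-3,80],"delta_rot":[0,0,0],"claw":75},{"xyz":[-2,-3,110],"delta_rot":[0,0,0],"claw":75},{"xyz":[-2,-3,125],"delta_rot":[0,0,0],"claw":75},{"xyz":[-2,-3,125],"delta_rot":[0,0,0],"claw":75}]' >/dev/null
python3 - <<'E'
from h import *
st();c=cam("wrist"); save(c,"w10.png");go(501.5,295.3,68,165.5)
E
```

```text
xyz [-1.7, 2.8, 171.9] rot [0.02, -0.03, 0.06]
t 14.90 pos [498.9 288.9 111.5] yaw 165.41 pitch 0.30 F [-0.3  0.   0.1] T [0.   0.04 0.04] gap 64.1 j6 -0.91
xyz [-0.3, 6.3, 45.6] rot [-0.08, -0.17, -0.06]
```

View pics/w10.png

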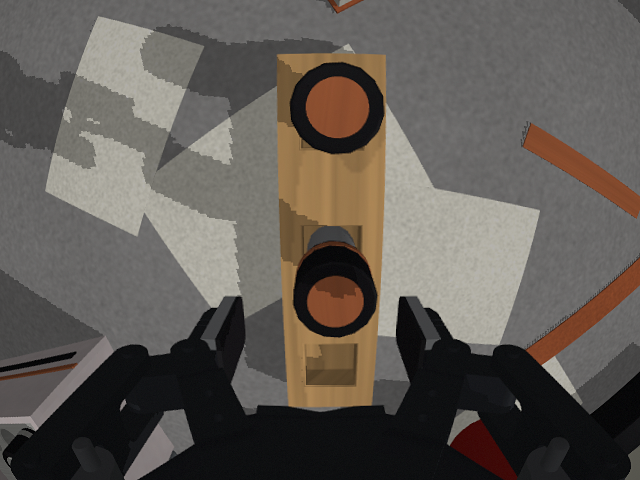

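```bash
python3 -m handwheel '[{"xyz":[0,6,5],"delta_rot":[0,0,0],"claw":75},{"xyz":[0,6,20],"delta_rot":[0,0,0],"claw":75},{"xyz":[0,6,35],"delta_rot":[0,0,0],"claw":75},{"xyz":[0,6,45],"delta_rot":[0,0,0],"claw":75},{"xyz":[0,6,45],"delta_rot":[0,0,0],"claw":75}]' >/dev/null
python3 - <<'E'
from h import *
st();c=cam("wrist"); save(c,"w11.png")
E
python3 -m handwheel '[{"xyz":[0,0,0],"delta_rot":[0,0,0],"claw":0},{"xyz":[0,0,0],"delta_rot":[0,0,0],"claw":0},{"xyz":[0,0,0],"delta_rot":[0,0,0],"claw":0},{"xyz":[0,0,0],"delta_rot":[0,0,0],"claw":0},{"xyz":[0,0,0],"delta_rot":[0,0,0],"claw":0}]' 60
```

```text
t 15.37 pos [500.9 295.3  67.8] yaw 165.41 pitch 0.22 F [0.5 0.2 0.9] T [ 0.02 -0.03 -0.  ] gap 64.2 j6 -0.90
time_s: 15.83
position: [0.5019, 0.2957, 0.07]
tool_rot: [0.127, 0.992, 0.0, -0.001]
ft_force: [0.0, 0.4, 5.8]
finger_gap: 0.0383
```

View pics/w11.png

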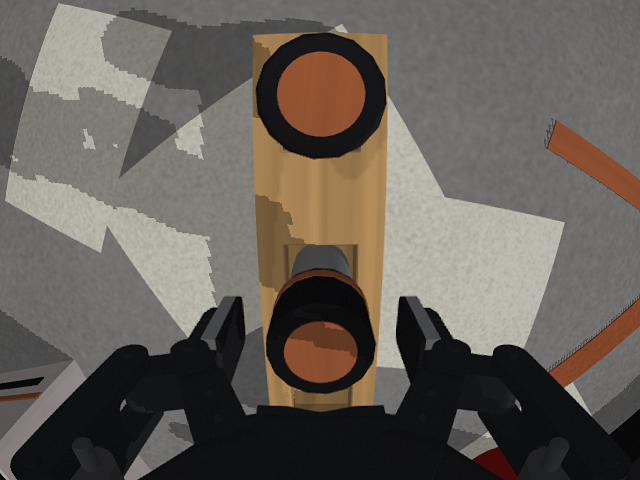

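```bash
python3 -m handwheel '[{"xyz":[0,0,-20],"delta_rot":[0,0,0],"claw":0},{"xyz":[0,0,-60],"delta_rot":[0,0,0],"claw":0},{"xyz":[0,0,-100],"delta_rot":[0,0,0],"claw":0},{"xyz":[0,0,-140],"delta_rot":[0,0,0],"claw":0},{"xyz":[0,0,-170],"delta_rot":[0,0,0],"claw":0}]' >/dev/null
python3 - <<'E'
from h import *
st();b=cam("side"); save(b,"d14.png"); c=cam("wrist"); save(c,"w12.png")
P=[.6121,-.0383,math.radians(2.8)]
for i,y in enumerate([-75,-25,25,75]): print(i,place(P,[-.008,y/1000,.075])*1000)
go(560,110,240,93)
E
```

```text
t 16.25 pos [502.2 295.7 243.9] yaw 165.40 pitch -0.05 F [ 0.4  0.  -2.2] T [ 0.04 -0.04  0.01] gap 38.4 j6 -0.90
0 [[ 607.77328364 -113.60125846   75.        ]]
1 [[605.33079515 -63.66095159  75.        ]]
2 [[602.88830666 -13.72064472  75.        ]]
3 [[600.44581817  36.21966214  75.        ]]
xyz [-101.6, -166.1, 5.4] rot [0.5, 0.08, 72.4]
```

View pics/d14.png

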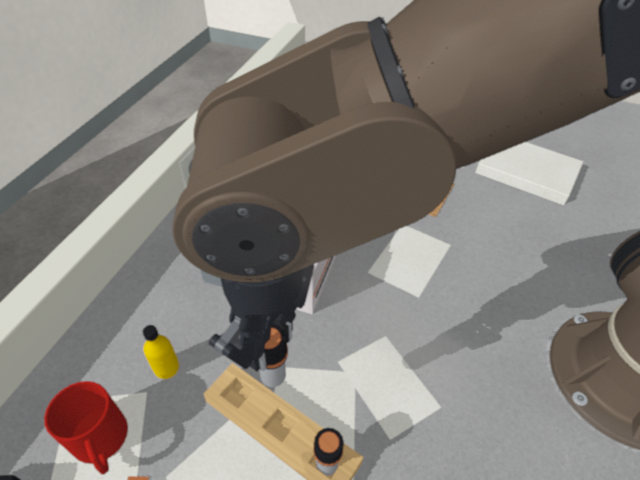

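View pics/w12.png

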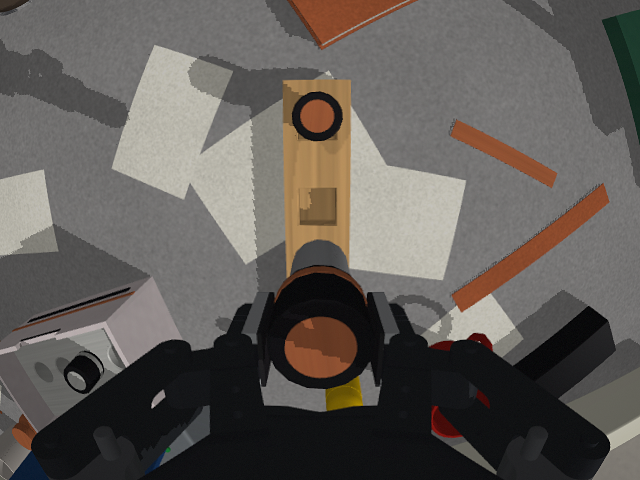

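```bash
python3 -m handwheel '[{"xyz":[-20,-33,0],"delta_rot":[0,0,7],"claw":0},{"xyz":[-40,-66,0],"delta_rot":[0,0,14],"claw":0},{"xyz":[-60,-99,0],"delta_rot":[0,0,21],"claw":0},{"xyz":[-80,-132,0],"delta_rot":[0,0,28],"claw":0},{"xyz":[-95,-160,0],"delta_rot":[0,0,35],"claw":0}]' >/dev/null
python3 - <<'E'
from h import *
st();go(598,80,220,92.8)
E
```

```text
t 16.77 pos [555.2 115.2 244.7] yaw 130.03 pitch -0.07 F [-0.  -0.5 -1.3] T [ 0.01 -0.04  0.  ] gap 38.4 j6 -0.61
xyz [-54.5, 9.9, 24.8] rot [0.42, -0.07, 37.23]
```

```bash
python3 -m handwheel '[{"xyz":[-20,4,0],"delta_rot":[0,0,7],"claw":0},{"xyz":[-40,8,0],"delta_rot":[0,0,14],"claw":0},{"xyz":[-54,10,0],"delta_rot":[0,0,21],"claw":0},{"xyz":[-54,10,0],"delta_rot":[0.4,0,28],"claw":0},{"xyz":[-54,10,0],"delta_rot":[0.4,0,35],"claw":0}]' >/dev/null
python3 - <<'E'
from h import *
st();c=cam("wrist"); save(c,"w13.png")
P=[.6121,-.0383,math.radians(2.8)]
L=np.array([[-8,y,75] for y in (-75,-25,25,75)]+[[-8,25,111],[-70,120,118],[70,120,118],[-64,114,118],[-64,114,75],[70.5,119,258]])/1000
print(np.round(proj(c,place(P,L)),1).tolist())
go(598,80,220,92.8)
E
```

```text
t 17.18 pos [597.7  79.4 243.6] yaw 94.60 pitch 0.06 F [ 0.6  0.7 -1.9] T [0.04 0.04 0.05] gap 38.0 j6 -0.06
[[316.1, 399.3], [317.4, 361.8], [318.9, 318.3], [320.6, 268.7], [318.6, 337.8], [240.4, 229.6], [424.0, 235.4], [248.3, 237.5], [257.6, 224.3], [506.1, 323.3]]
xyz [0.1, 0.6, 23.6] rot [-0.11, -0.07, 1.31]
```

View pics/w13.png

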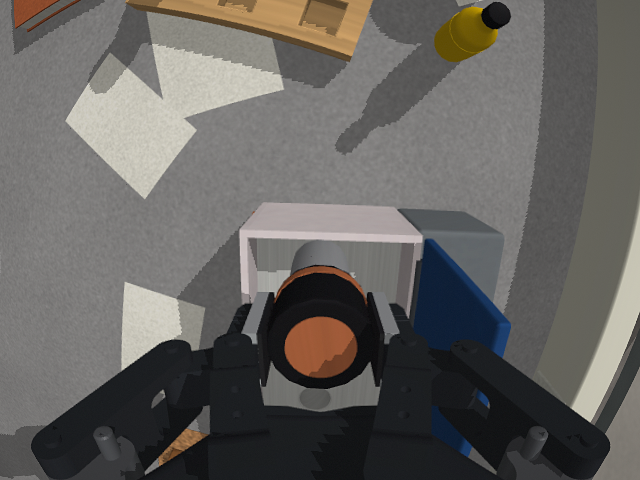

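Run:
```python
from h import *
c=cam("wrist"); crop(c,"w13c.png",225,195,445,335,3)
a=cam("scene"); crop(a,"s13.png",260,190,430,330,4)
```

```text
(no output)
```

View pics/w13c.png

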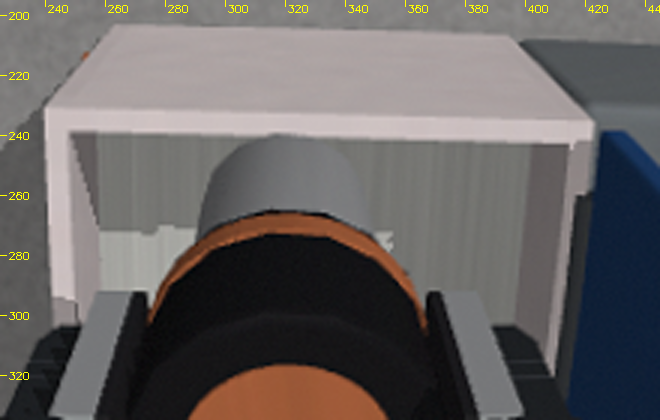

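View pics/s13.png

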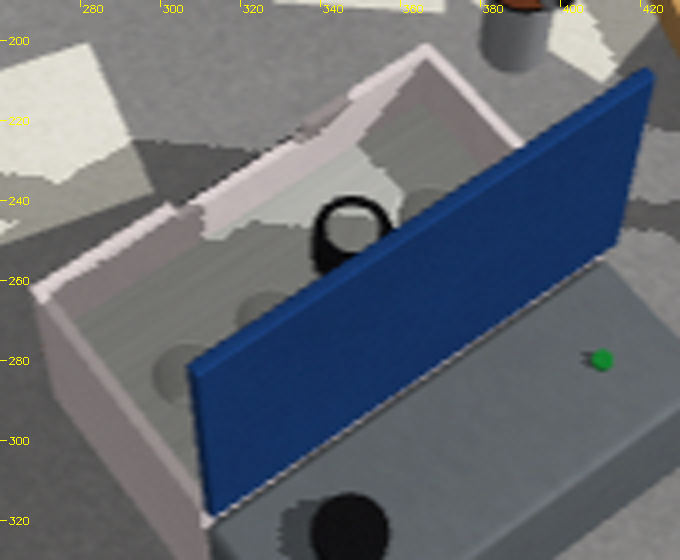

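Run:
```python
from h import *
w=cam("wrist");a=cam("scene");b=cam("side")
Z=126.5;P=[(-70,119,Z),(-70,-119,Z),(68,119,Z),(68,-119,Z)]
W=(w,[(-70,120,118),(70,120,118),(-64,114,118),(-70,120,0),(70,120,0)],[(240.8,231),(423.3,235.8),(248.3,238.7),(261.7,203.7),(397.7,207.3)])
A=(a,P,[(366.5,199.3),(267.7,260.3),(411,247),(310,314.5)]);B=(b,P,[(312.5,271),(350.5,181.5),(236,251),(287,167.5)])
for o in ([W],[A],[B],[W,A,B]):
    r=fit(o,[.612,-.038,.05]); print(np.round(r[0][:2]*1000,1),np.degrees(r[0][2]).round(2),np.abs(r[1]).max().round(2), place(r[0],[[-.008,.075,.075],[-.008,-.075,.075]])*1000)
```

```text
[613.5 -38.2] 3.68 3.12 [[ 600.67312531   36.13474815   75.        ]
 [ 610.30381951 -113.55576501   75.        ]]
[613.2 -40.1] 2.73 0.82 [[ 601.68549301   34.47309767   75.        ]
 [ 608.82134627 -115.35707152   75.        ]]
[610.4 -34.4] 2.86 1.31 [[ 598.71136839   40.13162264   75.        ]
 [ 606.19556509 -109.68155035   75.        ]]
[612.5 -38.4] 3.22 3.19 [[ 600.28697234   36.03300395   75.        ]
 [ 608.7156954  -113.72999758   75.        ]]
```

Run:
```python
from h import *
s=env.read_state();R0=Rn.from_quat(s["tool_rot"]).as_matrix()
w=cam("wrist"); 
for u in [(320.5,347)]: print(R0.T@(onz(w,u,s["position"][2]+.029)-s["position"])*1000)
go(600.5,35.7,150,92.8)
```

```text
[ -0.33812268  -0.64070501 -29.00021239]
xyz [-45.0, -1.0, 94.6] rot [-0.01, -0.06, 2.4]
```

```bash
python3 -m handwheel '[{"xyz":[-25,0,5],"delta_rot":[0,0,2],"claw":0},{"xyz":[-45,-1,20],"delta_rot":[0,0,2],"claw":0},{"xyz":[-45,-1,55],"delta_rot":[0,0,2],"claw":0},{"xyz":[-45,-1,85],"delta_rot":[0,0,2],"claw":0},{"xyz":[-45,-1,94],"delta_rot":[0,0,2],"claw":0}]' >/dev/null
python3 - <<'E'
from h import *
st(); go(600.5,35.7,135,92.8)
w=cam("wrist"); save(w,"w14.png"); b=cam("side"); crop(b,"d15.png",210,150,370,310,4); a=cam("scene"); crop(a,"s15.png",280,140,440,270,4)
E
```

```text
t 17.95 pos [598.7  35.5 146.8] yaw 93.26 pitch 0.10 F [ 0.5 -0.3 -2. ] T [-0.03 -0.02 -0.01] gap 38.4 j6 -0.11
xyz [0.1, 1.9, 11.8] rot [-0.32, -0.1, 0.46]
```

View pics/w14.png

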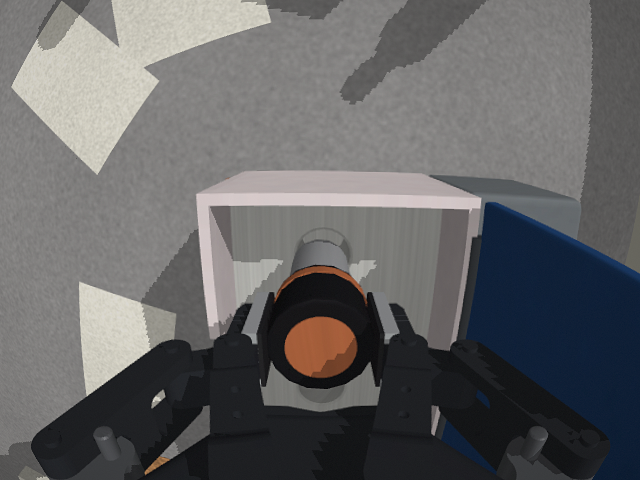

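View pics/d15.png

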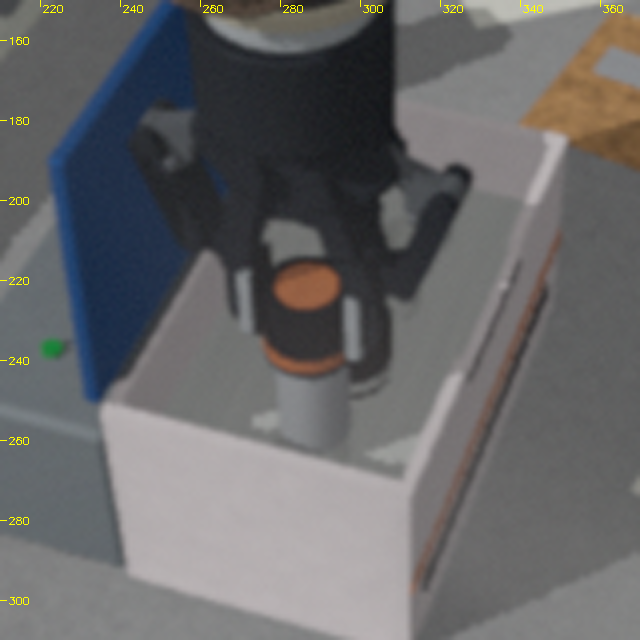

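View pics/s15.png

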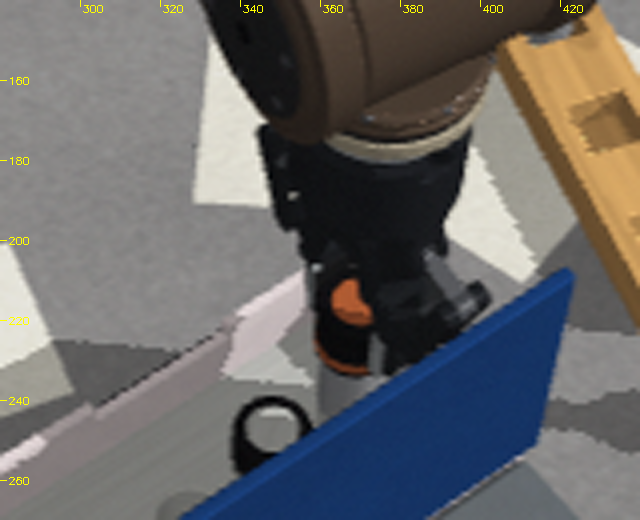

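Run:
```python
from h import *
w=cam("wrist"); crop(w,"w14c.png",265,215,385,295,6)
s=env.read_state();R0=Rn.from_quat(s["tool_rot"]).as_matrix()
t=np.linspace(0,2*np.pi,13)[:12]
# predicted foot bottom circle r14 at 62 below TCP, shank r16 at 59
f=s["position"]+(R0@np.c_[16*np.cos(t),16*np.sin(t)-.3,0*t+59].T/1000).T
bo=np.c_[.6005+.0181*np.cos(t),.0357+.0181*np.sin(t),.075+0*t]
print(np.round(proj(w,f),1)[:7].tolist()); print(np.round(proj(w,bo),1).tolist())
print(proj(w,[[.6005,.0357,.075]]))
```

```text
[[322.1, 237.5], [336.3, 241.2], [346.5, 251.1], [349.9, 264.4], [345.8, 277.4], [335.6, 286.6], [322.0, 290.0]]
[[350.1, 256.5], [347.4, 242.4], [337.4, 231.3], [322.8, 226.6], [307.6, 229.7], [296.3, 239.6], [291.9, 253.4], [295.2, 267.3], [305.3, 277.7], [319.4, 282.0], [333.9, 279.2], [345.1, 270.0]]
[[321.02774809 254.98882644]]
```

View pics/w14c.png

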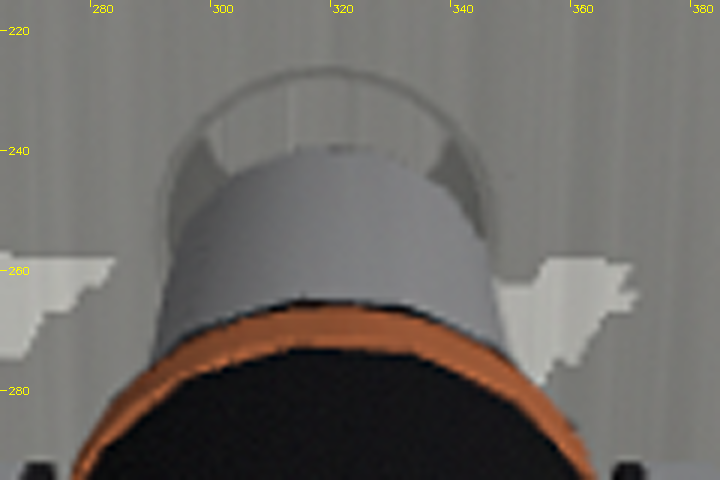

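Run:
```python
from h import *
st(); go(599.8,35.7,135,92.8)
```

```text
t 18.15 pos [601.2  35.9 152. ] yaw 93.26 pitch 0.06 F [-0.3  0.1 -0.9] T [ 0.04 -0.01 -0.02] gap 38.5 j6 -0.11
xyz [-0.1, -1.5, 17.0] rot [0.08, -0.06, 0.46]
```

```bash
python3 -m handwheel '[{"xyz":[0,-0.6,4],"delta_rot":[0,0,0],"claw":0},{"xyz":[0,-0.6,8],"delta_rot":[0,0,0],"claw":0},{"xyz":[0,-0.6,12],"delta_rot":[0,0,0],"claw":0},{"xyz":[0,-0.6,16],"delta_rot":[0,0,0],"claw":0},{"xyz":[0,-0.6,20],"delta_rot":[0,0,0],"claw":0}]'
python3 - <<'E'
from h import *
st(); w=cam("wrist"); crop(w,"w15.png",225,175,425,325,4); st()
E
```

```text
time_s: 18.57
position: [0.6007, 0.036, 0.132]
tool_rot: [0.687, 0.727, 0.001, 0.0]
ft_force: [-1.1, 1.5, -0.2]
finger_gap: 0.0384
t 18.57 pos [600.7  36.  132. ] yaw 93.26 pitch 0.06 F [-1.1  1.5 -0.2] T [0.31 0.23 0.06] gap 38.4 j6 -0.11
t 18.62 pos [600.3  36.1 131.1] yaw 93.25 pitch 0.08 F [-0.5  1.6 -1.9] T [ 0.36 -0.05 -0.  ] gap 38.4 j6 -0.11
```

View pics/w15.png

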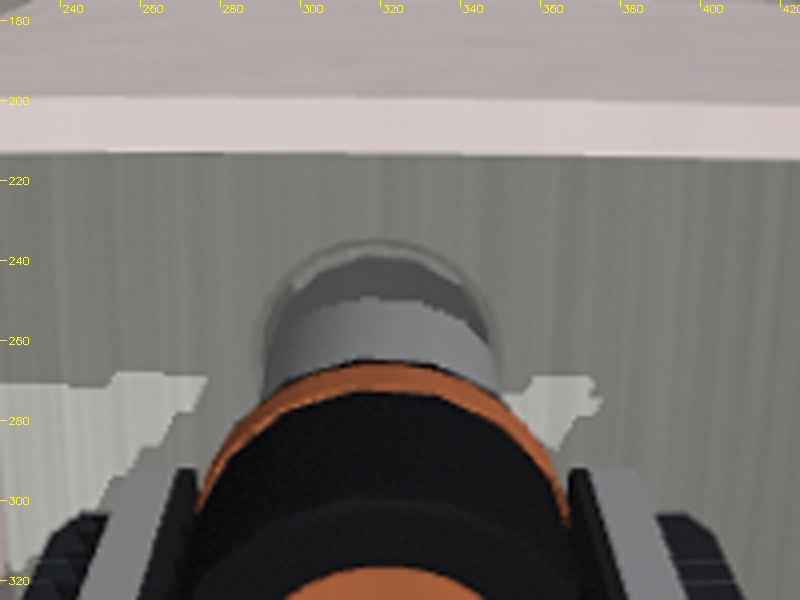

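```bash
python3 -m handwheel '[{"xyz":[0.4,0,9],"delta_rot":[0,0,0],"claw":0},{"xyz":[0.4,0,18],"delta_rot":[0,0,0],"claw":0},{"xyz":[0.4,0,27],"delta_rot":[0,0,0],"claw":0},{"xyz":[0.4,0,36],"delta_rot":[0,0,0],"claw":0},{"xyz":[0.4,0,43],"delta_rot":[0,0,0],"claw":0}]'
python3 - <<'E'
from h import *
st(); w=cam("wrist"); st()
E
```

```text
time_s: 19.03
position: [0.6001, 0.0365, 0.0866]
tool_rot: [0.687, 0.727, 0.0, -0.001]
ft_force: [-0.3, -0.2, -2.5]
finger_gap: 0.0387
t 19.03 pos [600.1  36.5  86.6] yaw 93.25 pitch 0.08 F [-0.3 -0.2 -2.5] T [ 0.07 -0.01 -0.  ] gap 38.7 j6 -0.11
t 19.08 pos [599.8  36.5  85.6] yaw 93.25 pitch 0.09 F [ 0.6  1.5 -3.5] T [ 0.16 -0.34  0.04] gap 38.4 j6 -0.11
```

Sliding in freely. Last few mm.

```bash
python3 -m handwheel '[{"xyz":[0,0,2],"delta_rot":[0,0,0],"claw":0},{"xyz":[0,0,4],"delta_rot":[0,0,0],"claw":0},{"xyz":[0,0,5],"delta_rot":[0,0,0],"claw":0},{"xyz":[0,0,5],"delta_rot":[0,0,0],"claw":0}]'
python3 - <<'E'
from h import *
st(); w=cam("wrist"); st(); save(w,"w16.png")
E
```

```text
time_s: 19.42
position: [0.5999, 0.0365, 0.0821]
tool_rot: [0.687, 0.727, 0.0, -0.001]
ft_force: [-5.2, -0.0, 12.2]
finger_gap: 0.0384
t 19.42 pos [599.9  36.5  82.1] yaw 93.25 pitch 0.08 F [-5.2 -0.  12.2] T [0.07 0.82 0.03] gap 38.4 j6 -0.11
t 19.47 pos [599.9  36.5  82.1] yaw 93.25 pitch 0.08 F [-4.7  0.8 11.3] T [ 0.13  0.79 -0.06] gap 38.6 j6 -0.11
```

View pics/w16.png

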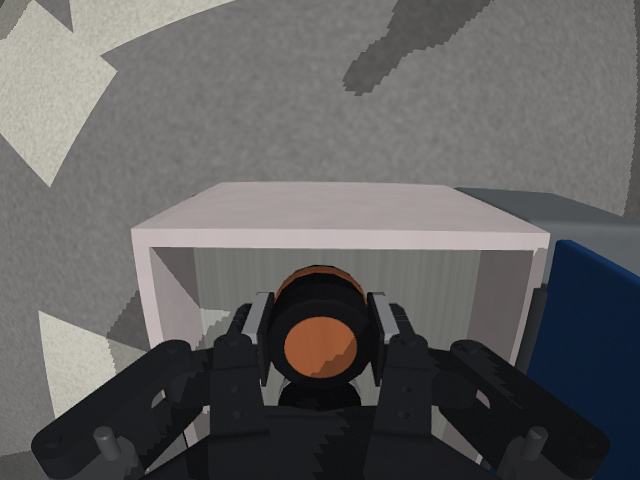

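```bash
python3 -m handwheel '[{"xyz":[0,0,0],"delta_rot":[0,0,0],"claw":65},{"xyz":[0,0,0],"delta_rot":[0,0,0],"claw":65},{"xyz":[0,0,0],"delta_rot":[0,0,0],"claw":65},{"xyz":[0,0,-10],"delta_rot":[0,0,0],"claw":65},{"xyz":[0,0,-40],"delta_rot":[0,0,0],"claw":65}]';python3 -m handwheel '[{"xyz":[5,0,-40],"delta_rot":[0,0,0],"claw":65},{"xyz":[15,0,-80],"delta_rot":[0,0,0],"claw":65},{"xyz":[50,0,-110],"delta_rot":[0,0,0],"claw":80},{"xyz":[80,0,-130],"delta_rot":[0,0,0],"claw":100},{"xyz":[80,0,-130],"delta_rot":[0,0,0],"claw":100}]' >/dev/null
python3 - <<'E'
from h import *
st(); w=cam("wrist"); save(w,"w17.png"); b=cam("side"); crop(b,"d17.png",210,150,370,310,4)
E
```

```text
time_s: 19.88
position: [0.5983, 0.0365, 0.1195]
tool_rot: [0.687, 0.727, -0.002, -0.003]
ft_force: [0.1, 0.3, -0.2]
finger_gap: 0.0557
t 20.30 pos [595.5 120.4 255.6] yaw 93.40 pitch 0.19 F [ 0.2 -0.2  1.2] T [ 0.01 -0.02  0.01] gap 85.3 j6 0.03
```

View pics/w17.png

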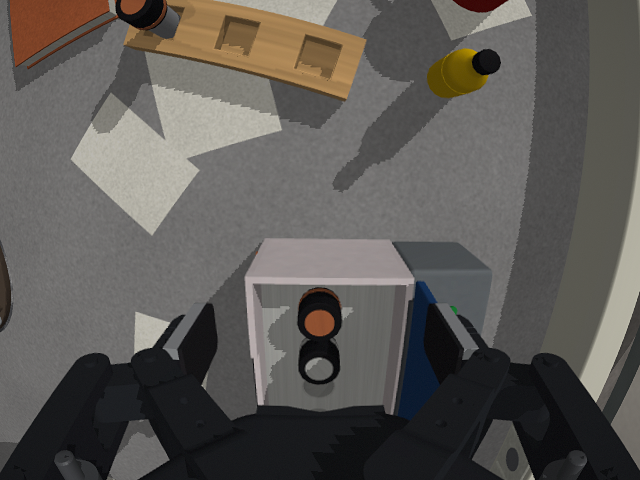

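View pics/d17.png

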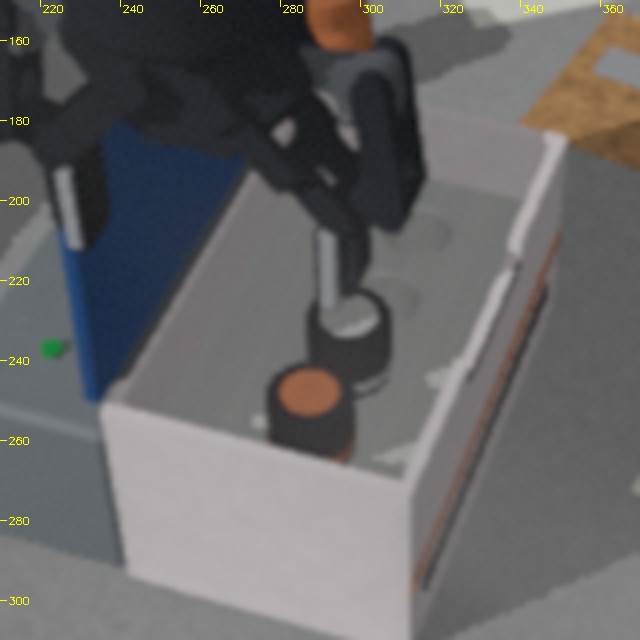

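Run:
```python
from h import *
go(440,310,240,165.5)
```

```text
xyz [201.6, -142.9, 12.2] rot [-0.17, -0.28, -72.14]
```

```bash
python3 -m handwheel '[{"xyz":[33,-24,2],"delta_rot":[0,0,-7],"claw":100},{"xyz":[66,-48,4],"delta_rot":[0,0,-14],"claw":100},{"xyz":[99,-72,6],"delta_rot":[0,0,-21],"claw":100},{"xyz":[132,-96,8],"delta_rot":[0,0,-28],"claw":100},{"xyz":[165,-120,10],"delta_rot":[0,0,-35],"claw":100}]' >/dev/null
python3 - <<'E'
from h import *
go(440,310,240,165.5)
E
```

```text
xyz [42.3, 3.5, 1.2] rot [-0.17, -0.35, -36.88]
```

```bash
python3 -m handwheel '[{"xyz":[20,1,0],"delta_rot":[0,0,-7],"claw":100},{"xyz":[42,3,0],"delta_rot":[0,0,-14],"claw":100},{"xyz":[42,3,0],"delta_rot":[0,0,-21],"claw":100},{"xyz":[42,3,0],"delta_rot":[0,0,-28],"claw":100},{"xyz":[42,3,0],"delta_rot":[0,0,-35],"claw":100}]' >/dev/null
python3 - <<'E'
from h import *
w=cam("wrist"); w=cam("wrist"); save(w,"w18.png"); crop(w,"w18c.png",250,100,400,260,4); st()
E
```

```text
t 21.33 pos [439.8 308.6 240.4] yaw 163.71 pitch 0.45 F [ 0.7  0.1 -0.2] T [-0.04 -0.01  0.01] gap 85.3 j6 -0.80
```

View pics/w18c.png

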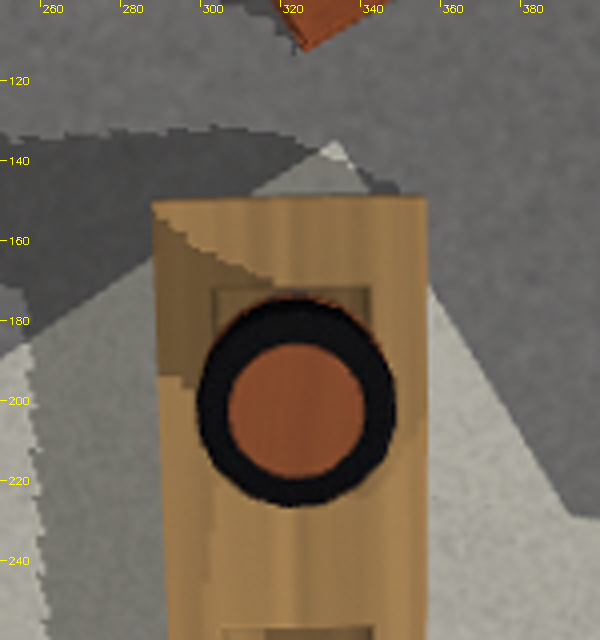

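Run:
```python
from h import *
w=cam("wrist"); p=onz(w,(324,202.5),.099)*1000; print(p); go(p[0],p[1],70,165.5)
```

```text
[418.51019742 317.17620751  99.        ]
xyz [21.6, 2.4, 170.7] rot [-0.12, -0.44, -2.11]
```

```bash
python3 -m handwheel '[{"xyz":[22,2,20],"delta_rot":[0,-0.4,-2],"claw":75},{"xyz":[22,2,50],"delta_rot":[0,-0.4,-2],"claw":75},{"xyz":[22,2,85],"delta_rot":[0,-0.4,-2],"claw":75},{"xyz":[22,2,110],"delta_rot":[0,-0.4,-2],"claw":75},{"xyz":[22,2,125],"delta_rot":[0,-0.4,-2],"claw":75}]' >/dev/null
python3 - <<'E'
from h import *
w=cam("wrist"); w=cam("wrist"); save(w,"w19.png"); st(); go(418.5,317.2,70,165.5)
E
```

```text
t 21.90 pos [417.6 315.7 113.2] yaw 165.12 pitch 0.25 F [-0.5 -0.1 -0.7] T [ 0.05  0.01 -0.01] gap 64.3 j6 -0.79
xyz [-0.7, 1.9, 43.2] rot [-0.34, -0.25, -0.37]
```

View pics/w19.png

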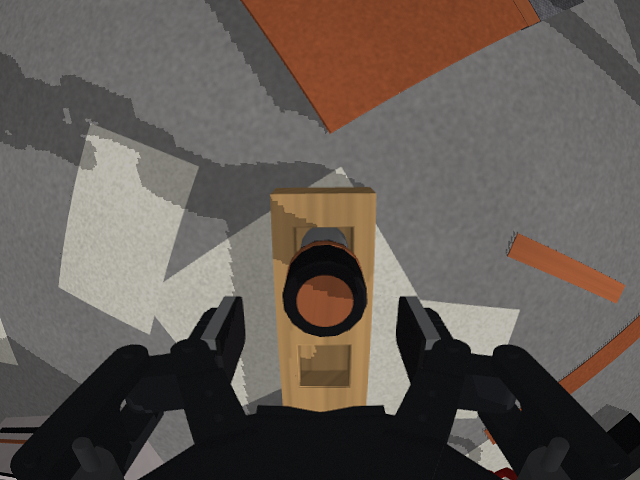

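```bash
python3 -m handwheel '[{"xyz":[-0.7,2,10],"delta_rot":[-0.3,-0.3,0],"claw":75},{"xyz":[-0.7,2,25],"delta_rot":[-0.3,-0.3,0],"claw":75},{"xyz":[-0.7,2,37],"delta_rot":[-0.3,-0.3,0],"claw":75},{"xyz":[-0.7,2,43],"delta_rot":[-0.3,-0.3,0],"claw":75},{"xyz":[-0.7,2,43],"delta_rot":[-0.3,-0.3,0],"claw":75}]' >/dev/null; python3 -m handwheel '[{"xyz":[0,0,0],"delta_rot":[0,0,0],"claw":0},{"xyz":[0,0,0],"delta_rot":[0,0,0],"claw":0},{"xyz":[0,0,0],"delta_rot":[0,0,0],"claw":0},{"xyz":[0,0,0],"delta_rot":[0,0,0],"claw":0},{"xyz":[0,0,0],"delta_rot":[0,0,0],"claw":0}]' 60; python3 -c "
from h import *
st()"
```

```text
time_s: 22.73
position: [0.4191, 0.3172, 0.0712]
tool_rot: [0.131, 0.991, -0.0, 0.001]
ft_force: [-0.7, -1.6, 6.7]
finger_gap: 0.0387
t 22.73 pos [419.1 317.2  71.2] yaw 164.97 pitch -0.09 F [-0.7 -1.6  6.7] T [-0.2   0.07  0.05] gap 38.7 j6 -0.78
```

```bash
python3 -m handwheel '[{"xyz":[0,0,-20],"delta_rot":[0,0,0],"claw":0},{"xyz":[0,0,-60],"delta_rot":[0,0,0],"claw":0},{"xyz":[0,0,-100],"delta_rot":[0,0,0],"claw":0},{"xyz":[0,0,-140],"delta_rot":[0,0,0],"claw":0},{"xyz":[0,0,-170],"delta_rot":[0,0,0],"claw":0}]' >/dev/null; python3 -c "
from h import *
st(); go(595,90,240,93)"
```

```text
t 23.15 pos [418.9 317.3 245.2] yaw 164.95 pitch -0.22 F [ 0.7  0.  -1. ] T [ 0.03 -0.04 -0.05] gap 38.5 j6 -0.78
xyz [-229.1, -173.8, 5.6] rot [0.24, 0.11, 71.95]
```

```bash
python3 -m handwheel '[{"xyz":[-32,-24,0],"delta_rot":[0,0,7],"claw":0},{"xyz":[-64,-48,0],"delta_rot":[0,0,14],"claw":0},{"xyz":[-96,-72,0],"delta_rot":[0,0,21],"claw":0},{"xyz":[-128,-97,0],"delta_rot":[0,0,28],"claw":0},{"xyz":[-160,-121,0],"delta_rot":[0,0,35],"claw":0}]' >/dev/null; python3 -c "
from h import *
st(); go(600,40,240,93)"
```

```text
t 23.57 pos [542.6 157.2 246.3] yaw 129.60 pitch -0.13 F [ 0.   0.7 -1.5] T [-0.01  0.01 -0.  ] gap 38.7 j6 -0.53
xyz [-126.9, -30.5, 6.5] rot [0.3, 0.04, 36.6]
```

```bash
python3 -m handwheel '[{"xyz":[-25,-6,0],"delta_rot":[0,0,7],"claw":0},{"xyz":[-50,-12,0],"delta_rot":[0,0,14],"claw":0},{"xyz":[-75,-18,0],"delta_rot":[0,0,21],"claw":0},{"xyz":[-100,-24,0],"delta_rot":[0,0,28],"claw":0},{"xyz":[-127,-30,0],"delta_rot":[0,0,36],"claw":0}]' >/dev/null; python3 -c "
from h import *
st(); go(605,-62,165,92.9)"
```

```text
t 23.98 pos [600.6  39.1 247.1] yaw 94.07 pitch 0.05 F [-0.3 -0.6 -1.8] T [0.   0.08 0.  ] gap 38.6 j6 -0.12
xyz [-101.2, -3.2, 82.0] rot [0.31, -0.06, 1.17]
```

```bash
python3 -m handwheel '[{"xyz":[-35,-1,0],"delta_rot":[0.3,0,1],"claw":0},{"xyz":[-70,-2,10],"delta_rot":[0.3,0,1],"claw":0},{"xyz":[-101,-3,30],"delta_rot":[0.3,0,1],"claw":0},{"xyz":[-101,-3,65],"delta_rot":[0.3,0,1],"claw":0},{"xyz":[-101,-3,82],"delta_rot":[0.3,0,1],"claw":0}]' >/dev/null
python3 - <<'E'
from h import *
for i in range(3): w=cam("wrist")
st(); save(w,"w20.png"); crop(w,"w20c.png",255,215,395,315,5)
s=env.read_state();R0=Rn.from_quat(s["tool_rot"]).as_matrix()
t=np.linspace(0,2*np.pi,9)[:8]
f=s["position"]+(R0@np.c_[16*np.cos(t),16*np.sin(t),0*t+60].T/1000).T
bo=np.c_[.605+.0181*np.cos(t),-.0634+.0181*np.sin(t),.075+0*t]
print(np.round(proj(w,f),1).tolist()); print(np.round(proj(w,bo),1).tolist())
E
```

```text
t 24.55 pos [604.8 -61.8 164.7] yaw 93.04 pitch 0.09 F [ 0.1 -0.  -1.2] T [0.   0.03 0.02] gap 38.3 j6 -0.26
[[323.7, 237.3], [343.7, 245.3], [351.5, 264.2], [343.0, 282.5], [323.6, 289.9], [304.2, 282.5], [295.7, 264.2], [303.6, 245.3]]
[[351.5, 252.8], [344.8, 233.4], [325.4, 224.3], [304.9, 231.3], [296.0, 250.0], [303.4, 268.8], [322.3, 277.3], [342.0, 270.8]]
```

View pics/w20.png

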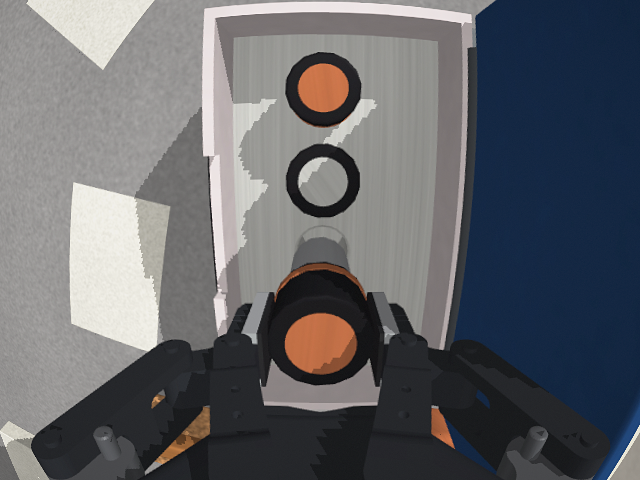

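View pics/w20c.png

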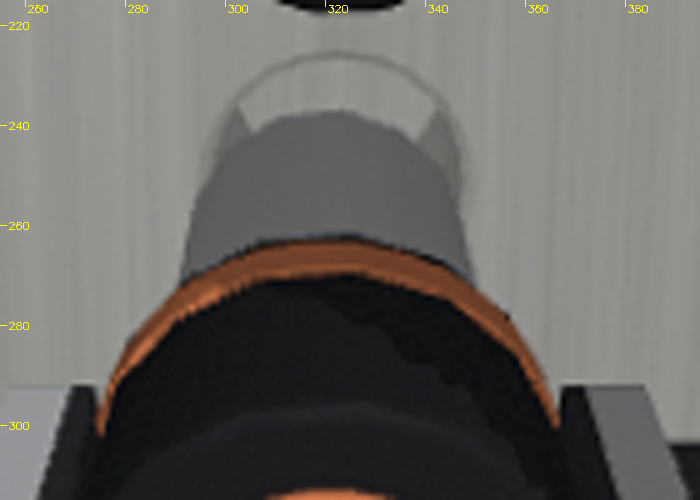

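```bash
python3 -m handwheel '[{"xyz":[-1.8,0.8,8],"delta_rot":[0,0,0],"claw":0},{"xyz":[-1.8,0.8,14],"delta_rot":[0,0,0],"claw":0},{"xyz":[-1.8,0.8,20],"delta_rot":[0,0,0],"claw":0},{"xyz":[-1.8,0.8,26],"delta_rot":[0,0,0],"claw":0},{"xyz":[-1.8,0.8,32],"delta_rot":[0,0,0],"claw":0}]'
python3 - <<'E'
from h import *
for i in range(2): w=cam("wrist")
st(); crop(w,"w21.png",225,195,425,325,4)
E
```

```text
time_s: 24.97
position: [0.6057, -0.0634, 0.1326]
tool_rot: [0.688, 0.726, 0.0, -0.001]
ft_force: [-0.9, -0.6, 0.3]
finger_gap: 0.0381
t 25.07 pos [605.2 -63.4 131.7] yaw 93.05 pitch 0.11 F [ 0.7  0.6 -1.5] T [ 0.04  0.01 -0.02] gap 38.5 j6 -0.27
```

View pics/w21.png

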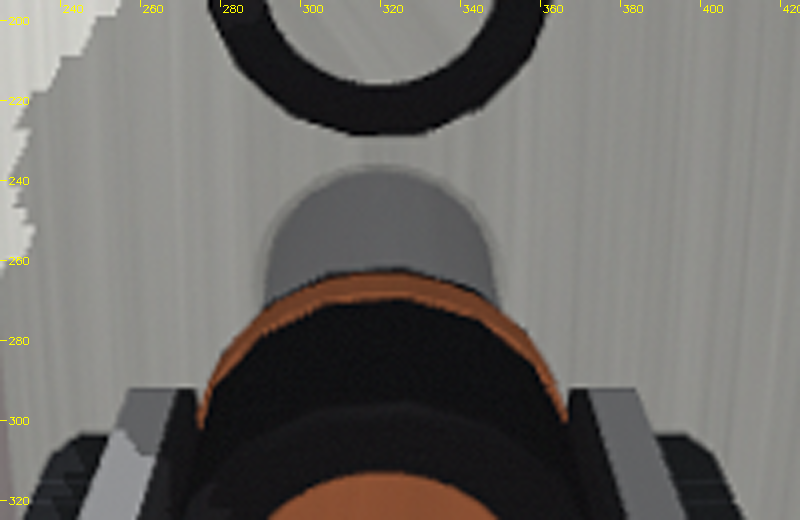

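In the bore, low force. Slide down.

```bash
python3 -m handwheel '[{"xyz":[0,0,9],"delta_rot":[0,0,0],"claw":0},{"xyz":[0,0,18],"delta_rot":[0,0,0],"claw":0},{"xyz":[0,0,27],"delta_rot":[0,0,0],"claw":0},{"xyz":[0,0,36],"delta_rot":[0,0,0],"claw":0},{"xyz":[0,0,43],"delta_rot":[0,0,0],"claw":0}]'
python3 - <<'E'
from h import *
w=cam("wrist"); st()
E
```

```text
time_s: 25.48
position: [0.6049, -0.0632, 0.0873]
tool_rot: [0.688, 0.726, -0.001, -0.002]
ft_force: [-1.0, 0.9, -0.8]
finger_gap: 0.0386
t 25.53 pos [604.5 -63.2  86.3] yaw 93.05 pitch 0.14 F [-0.4 -0.8 -4.1] T [-0.18 -0.24  0.04] gap 38.6 j6 -0.27
```

```bash
python3 -m handwheel '[{"xyz":[0,0,2],"delta_rot":[0,0,0],"claw":0},{"xyz":[0,0,4],"delta_rot":[0,0,0],"claw":0},{"xyz":[0,0,5],"delta_rot":[0,0,0],"claw":0},{"xyz":[0,0,5],"delta_rot":[0,0,0],"claw":0}]'
python3 - <<'E'
from h import *
w=cam("wrist"); st()
E
```

```text
time_s: 25.87
position: [0.6047, -0.0632, 0.0832]
tool_rot: [0.688, 0.726, -0.001, -0.002]
ft_force: [-6.9, 0.2, 17.6]
finger_gap: 0.0383
t 25.92 pos [604.7 -63.2  83.2] yaw 93.05 pitch 0.11 F [-6.2  1.6 17. ] T [ 0.1   1.02 -0.02] gap 38.7 j6 -0.27
```

```bash
python3 -m handwheel '[{"xyz":[0,0,0],"delta_rot":[0,0,0],"claw":65},{"xyz":[0,0,0],"delta_rot":[0,0,0],"claw":65},{"xyz":[0,0,0],"delta_rot":[0,0,0],"claw":65},{"xyz":[0,0,-10],"delta_rot":[0,0,0],"claw":65},{"xyz":[0,0,-40],"delta_rot":[0,0,0],"claw":65}]';python3 -m handwheel '[{"xyz":[0,0,-40],"delta_rot":[0,0,0],"claw":65},{"xyz":[0,0,-80],"delta_rot":[0,0,0],"claw":65},{"xyz":[0,0,-120],"delta_rot":[0,0,0],"claw":40},{"xyz":[0,0,-160],"delta_rot":[0,0,0],"claw":0},{"xyz":[0,0,-195],"delta_rot":[0,0,0],"claw":0}]' >/dev/null
python3 - <<'E'
from h import *
for i in range(2): w=cam("wrist"); 
st(); save(w,"w22.png"); b=cam("side"); crop(b,"d22.png",200,60,380,310,3); go(735,-33,315,93)
E
```

```text
time_s: 26.33
position: [0.6032, -0.063, 0.1206]
tool_rot: [0.688, 0.726, -0.002, -0.005]
ft_force: [0.0, -0.4, 0.6]
finger_gap: 0.0553
t 26.85 pos [606.5 -63.8 322.4] yaw 93.05 pitch 0.06 F [-0.3  0.4 -0.2] T [0.05 0.   0.  ] gap 4.8 j6 -0.27
xyz [23.8, 130.8, 3.3] rot [-0.28, -0.13, 0.05]
```

View pics/w22.png

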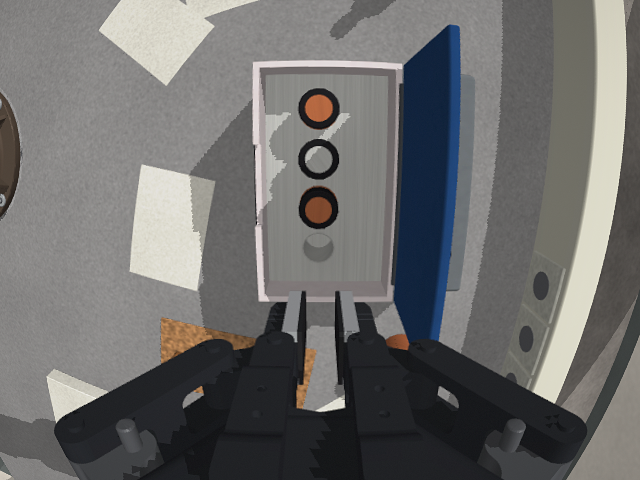

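View pics/d22.png

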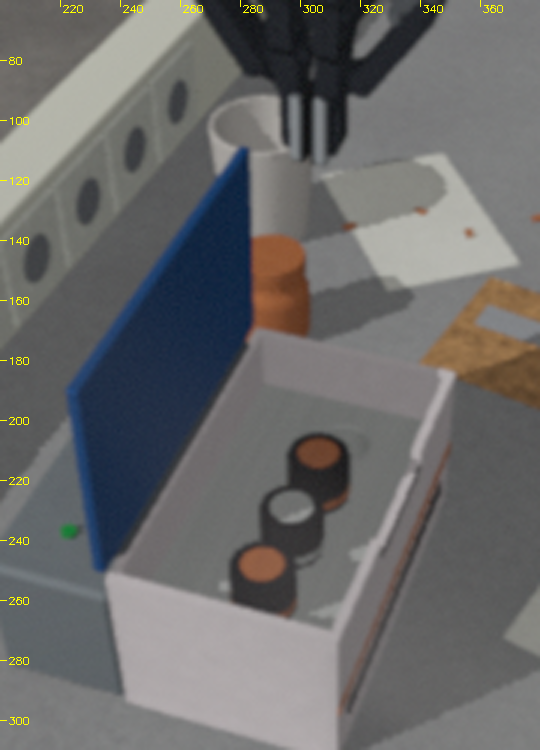

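```bash
python3 -m handwheel '[{"xyz":[5,30,0],"delta_rot":[0,0,7],"claw":0},{"xyz":[10,60,0],"delta_rot":[0,0,14],"claw":0},{"xyz":[15,90,0],"delta_rot":[0,0,21],"claw":0},{"xyz":[20,120,0],"delta_rot":[0,0,28],"claw":0},{"xyz":[24,140,0],"delta_rot":[0,0,35],"claw":0}]' >/dev/null
python3 - <<'E'
from h import *
st(); go(745,-33,320,3)
E
```

```text
t 27.32 pos [745.8 -31.7 316.2] yaw 57.71 pitch -0.11 F [-0.4  0.2 -0.4] T [-0.04  0.01  0.01] gap -0.1 j6 0.43
xyz [-1.5, 0.0, -3.8] rot [-0.35, 0.3, 54.71]
```

```bash
python3 -m handwheel '[{"xyz":[0,0,0],"delta_rot":[0,0,7],"claw":0},{"xyz":[0,0,0],"delta_rot":[0,0,14],"claw":0},{"xyz":[0,0,0],"delta_rot":[0,0,21],"claw":0},{"xyz":[0,0,0],"delta_rot":[0,0,28],"claw":0},{"xyz":[0,0,0],"delta_rot":[0,0,35],"claw":0}]' >/dev/null;  python3 - <<'E'
from h import *
st(); go(740,-33,220,3)
E
```

```text
t 27.73 pos [745.5 -31.6 314.3] yaw 22.37 pitch -0.48 F [-0.4  0.2 -0.4] T [0.03 0.   0.01] gap 0.0 j6 1.05
xyz [-4.8, -0.1, 94.4] rot [-0.29, 0.54, 19.37]
```

```bash
python3 -m handwheel '[{"xyz":[0,0,5],"delta_rot":[0,0.5,7],"claw":0},{"xyz":[0,0,20],"delta_rot":[0,0.5,14],"claw":0},{"xyz":[-2,0,55],"delta_rot":[0,0.5,19],"claw":0},{"xyz":[-4,0,85],"delta_rot":[0,0.5,19],"claw":0},{"xyz":[-5,0,94],"delta_rot":[0,0.5,19],"claw":0}]' >/dev/null;  python3 - <<'E'
from h import *
b=cam("side"); b=cam("side"); save(b,"d23.png"); st(); go(700,-33,215,3); go(639,-33,209,3)
E
```

```text
t 28.25 pos [739.  -33.2 217.8] yaw 3.40 pitch -0.37 F [ 1.  -0.9  1.2] T [ 0.03  0.01 -0.03] gap -0.1 j6 1.37
xyz [-38.9, -2.5, 3.0] rot [-0.33, 0.37, 0.4]
xyz [-99.8, -6.0, 9.4] rot [-0.33, 0.37, 0.4]
```

View pics/d23.png

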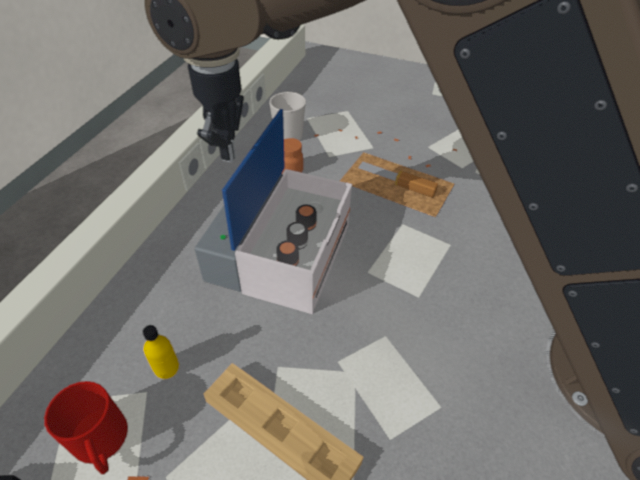

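```bash
python3 -m handwheel '[{"xyz":[-25,-2,2],"delta_rot":[0,0,0],"claw":0},{"xyz":[-50,-3,3],"delta_rot":[0,0,0],"claw":0},{"xyz":[-70,-4,5],"delta_rot":[0,0,0],"claw":0},{"xyz":[-85,-5,8],"delta_rot":[0,0,0],"claw":0},{"xyz":[-100,-6,12],"delta_rot":[0,0,0],"claw":0}]' >/dev/null;  python3 - <<'E'
from h import *
st(); b=cam("side"); crop(b,"d24.png",180,60,380,310,3); go(600,-35,180,3)
E
```

```text
t 28.67 pos [639.1 -33.2 208.9] yaw 3.44 pitch -0.13 F [ 1.8 -0.2 -0.1] T [-0.07 -0.25  0.01] gap 0.2 j6 1.35
xyz [-36.6, -0.0, 28.3] rot [-0.31, 0.3, 0.44]
```

View pics/d24.png

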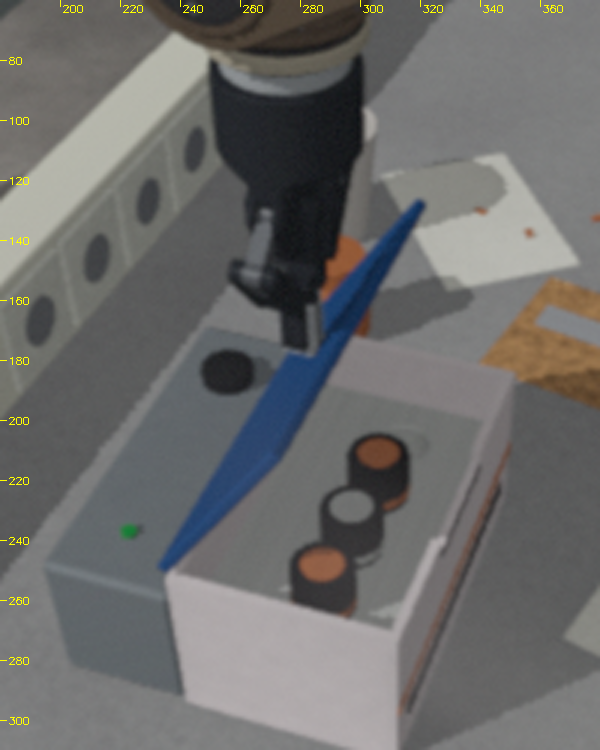

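```bash
python3 -m handwheel '[{"xyz":[-12,0,7],"delta_rot":[0,0,0],"claw":0},{"xyz":[-24,0,16],"delta_rot":[0,0,0],"claw":0},{"xyz":[-36,0,28],"delta_rot":[0,0,0],"claw":0},{"xyz":[-46,0,40],"delta_rot":[0,0,0],"claw":0},{"xyz":[-54,0,52],"delta_rot":[0,0,0],"claw":0}]' >/dev/null;  python3 - <<'E'
from h import *
st(); b=cam("side"); crop(b,"d25.png",180,60,380,310,3); go(570,-36,130,3)
E
```

```text
t 29.13 pos [583.5 -36.2 157.9] yaw 3.47 pitch -0.11 F [0.8 0.1 0. ] T [ 0.01 -0.15 -0.01] gap 0.3 j6 1.33
xyz [-11.3, -0.6, 25.6] rot [-0.32, 0.35, 0.46]
```

View pics/d25.png

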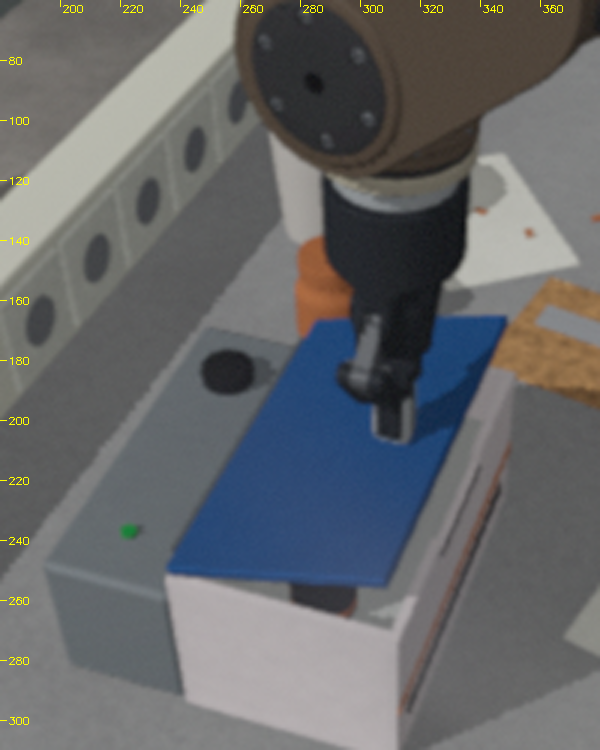

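Cover about 15° left. Press straight down near the free edge, in small steps with force watched.

```bash
python3 -m handwheel '[{"xyz":[-5,0,8],"delta_rot":[0,0,0],"claw":0},{"xyz":[-10,0,15],"delta_rot":[0,0,0],"claw":0},{"xyz":[-15,0,21],"delta_rot":[0,0,0],"claw":0},{"xyz":[-17,0,26],"delta_rot":[0,0,0],"claw":0},{"xyz":[-17,0,28],"delta_rot":[0,0,0],"claw":0}]';  python3 - <<'E'
from h import *
w=cam("wrist");st()
E
```

```text
time_s: 29.6
position: [0.5642, -0.0369, 0.1274]
tool_rot: [1.0, 0.03, -0.003, -0.003]
ft_force: [-0.8, -0.2, 1.1]
finger_gap: -0.0002
t 29.65 pos [564.3 -36.9 127.2] yaw 3.46 pitch -0.38 F [ 1.1  0.1 -0.8] T [0.01 0.01 0.03] gap -0.0 j6 1.32
```

```bash
python3 -m handwheel '[{"xyz":[0,0,1],"delta_rot":[0,0,0],"claw":0},{"xyz":[0,0,2],"delta_rot":[0,0,0],"claw":0},{"xyz":[0,0,2],"delta_rot":[0,0,0],"claw":0}]';  python3 - <<'E'
from h import *
w=cam("wrist");st()
b=cam("side"); crop(b,"d26.png",200,140,380,310,4)
E
```

```text
time_s: 29.9
position: [0.5647, -0.037, 0.1264]
tool_rot: [1.0, 0.03, -0.003, -0.003]
ft_force: [-3.7, 0.5, 10.5]
finger_gap: -0.0001
t 29.95 pos [564.7 -36.9 126.4] yaw 3.47 pitch -0.32 F [-4.3  0.3 11.2] T [-0.03  0.61  0.02] gap -0.1 j6 1.32
```

View pics/d26.png

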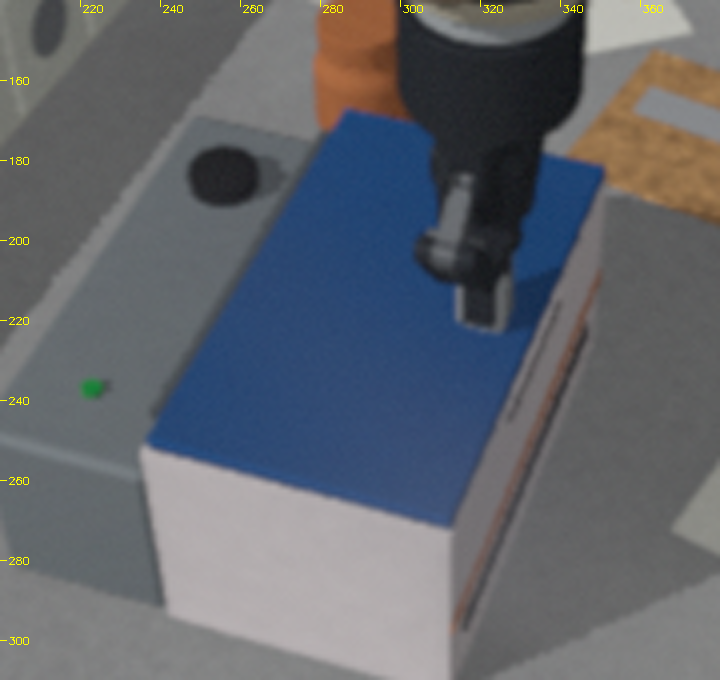

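```bash
python3 -m handwheel '[{"xyz":[0,0,1],"delta_rot":[0,0,0],"claw":0},{"xyz":[0,0,2],"delta_rot":[0,0,0],"claw":0},{"xyz":[0,0,2],"delta_rot":[0,0,0],"claw":0}]'; python3 -m handwheel '[{"xyz":[0,0,-20],"delta_rot":[0,0,0],"claw":0},{"xyz":[0,0,-60],"delta_rot":[0,0,0],"claw":0},{"xyz":[-10,0,-100],"delta_rot":[0,0,0],"claw":0},{"xyz":[-40,0,-120],"delta_rot":[0,0,0],"claw":0},{"xyz":[-70,0,-130],"delta_rot":[0,0,0],"claw":0}]'
python3 - <<'E'
from h import *
for i in range(2): b=cam("side")
save(b,"d27.png"); a=cam("scene"); save(a,"s27.png"); st()
E
```

```text
time_s: 30.25
position: [0.5647, -0.0369, 0.1262]
tool_rot: [1.0, 0.03, -0.003, -0.003]
ft_force: [-7.3, 0.3, 19.7]
finger_gap: 0.0003
time_s: 30.67
position: [0.4961, -0.042, 0.2596]
tool_rot: [1.0, 0.031, -0.0, -0.002]
ft_force: [-1.1, 0.1, -0.3]
finger_gap: -0.0
t 30.82 pos [494.9 -41.9 258.3] yaw 3.47 pitch -0.13 F [ 0.7 -0.  -1.3] T [-0.03 -0.05 -0.  ] gap -0.0 j6 1.29
```

View pics/d27.png

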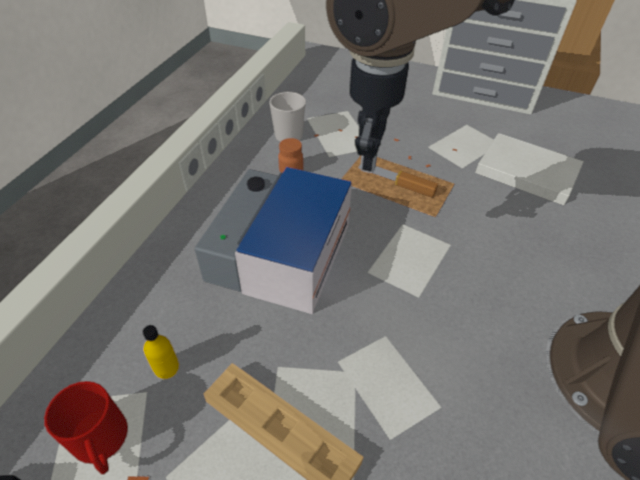

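View pics/s27.png

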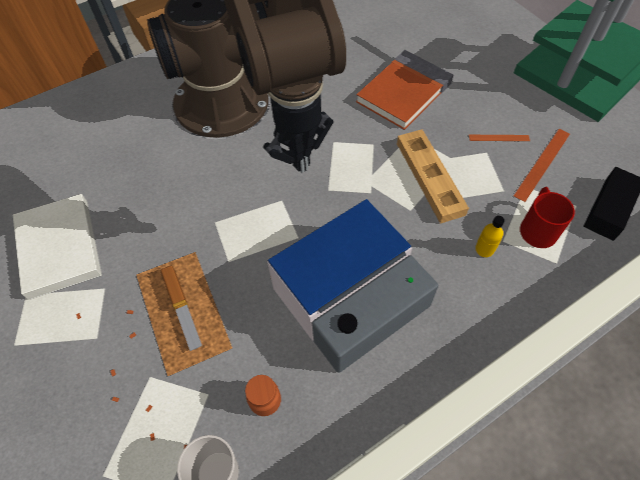

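The cover's corners are back at their starting pixels, (366,199) and (268,260). The spatula lies on the mat, and the jar and bottle haven't moved. Handing in.

```bash
python3 -c "
from plant import env
print(env.finish_job())"
```

```text
the job is handed in; nothing more can be done
None
```

The job is done and handed in at about 31 s of the 210 s allowed; no verdict was reported.

- **Cover opened:** I pried the cover with the spatula blade in the slot and stood it up against its stop, with about 27 N at the end. The spatula then went back on the cork mat.
- **Cartridges:** only two loose cartridges were there. They went into bores 3 and 1, and the fitted one in bore 2 was left alone. Each came to rest on its shoulder with 12–18 N, at the height calculated for fully home. Afterwards all three heads looked level in the side view.
- **Cover shut:** I pushed it over and pressed it down with about 20 N. The fingertips stopped at z 126 mm, where the shut cover's top should be.
- **Last checks:** in the last pictures the cover's corners are back at their starting pixels, and the spatula lies flat within the mat. The jar and the bottle stand where they were.

I saw no sign of the spatula or caddy being knocked. While I levered the cover, the arm came close to a wrist singularity and drifted about 10 mm sideways, so I levelled the blade and lifted instead. Nothing else disagreed.

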